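# Feed a step block into its bay under the dumbbell rack with a push stick

### The arm

A 6-joint arm with a two-finger parallel gripper is mounted at the origin on the work surface. World frame = base frame: x ahead of the robot, y to its left, z up, the work surface at z = 0. Lengths are in mm, angles in rad, forces in N, time in s.
With the tool pointing down it reaches from about 350 to 875 mm from the base axis. Payload 4.2 kg.
Tool frame: the origin (TCP) lies at the very end of the fingers, on their centre line; the grasp point (between the pads) lies 19 mm behind it (arm.tcp_to_grasp is the x of the grasp point in the tool frame, in mm); x points along the fingers, z is the direction in which the jaws open and shut, and the axes are right-handed (so a half turn about x gives the same grasp; the last joint's range is limited). The gripper opens to 85 mm and grips with 20 to 120 N. Pads are 22 mm wide; open, the fingers measure 114 mm over their backs; the gripper's body (76 mm by 85 mm) begins 54 mm behind the grasp point. The pads swing forward as they close: fully open they stand 13 mm farther back than shut.
Start: joints at [1.552, 0.385, 0.008, 0, -1.194, -0.259], TCP at [171.368, 601.026, 231.312] pointing down, gripper open.
Joint ranges: [-3.14, 3.14], [-1.21, 2.06], [-1.07, 1.41], [-3.16, 2.05], [-2.99, -0.16], [-3.1, 3.1]. Speed limits (rad/s): [2.79, 2.79, 3.14, 3.14, 3.14, 3.14].

### API

Orientations are given as a unit quaternion [x, y, z, w].
In Python, from bench import status, get_image, job, arm gives the robot as it stands.
- The arm moves only by the tool apply_moves, never from a script. Its argument "targets" is text: rows parted by semicolons, each of 5 numbers parted by spaces: the shift along the tool's x, y, z in mm, then the turn about the tool's x in degrees, then the gripper's target within -1 to 1 (shut at 1, half-way at 0, fully open at -1). In form: dx dy dz spin hand; .... A call has 1 to 10 rows; each row is the pose to reach, as a shift and turn from the pose commanded when the call began, along the tool's axes at that moment; what a row does not reach only later rows make up. A row lasts 1/12 s, in which the tool goes at most 41.7 mm and 7.16 degrees, less where a joint would pass 70% of its speed; a pose out of reach is approached as far as the arm can. A call with a gripper value outside its range is refused whole. The fingers move at their own pace and stop on an object; the grip force is fixed at half the most. Time passes only in rows, so rows that repeat a pose let the fingers close. It gives the time, the measured TCP pose, the force and the opening at its end, in the units of the state.
- status.read_state(): the state, without advancing time (a new reading comes with each control period).
- get_image(name): name is "side" or "top" or "wrist"; returns a dict with "img" (480x640x3 uint8, red, green, blue), "mtx" (3x3 intrinsics, pixels), "k1" (the pictures are not rectified: a ray, as slopes to the right and down, at radius r is drawn at 1 + k1 r^2 times it, then the intrinsics apply), "world_from_camera" (4x4, takes a point from camera to world coordinates). Camera axes: x right, y down, z forward; pixel columns grow to the right and rows downward; lengths in mm; the calibration is good to about 2 mm. A picture is of the moment at which its call begins. There is no depth.
- job.job_done(): hands the job in, once; it reports no verdict.
The state is a dict: "clock": time; "joints": joint angles; "joint_vel": joint speeds; "joint_efforts": joint torques, N m; "position": TCP position; "ee_rot": TCP orientation; "contact_force": force on the tool from outside, world axes, zero at the start; "wrist_torque": the same for the moment, N m; "gripper_width": finger opening in mm.
Only numpy, scipy, OpenCV 4.12 (cv2) and the standard library are available. Lean on these libraries where they do the work, as an engineer would, in place of code of your own. Each camera call takes 0.05 s, during which the arm holds its last target.

### The job

Stow the step block in the bay under the small dumbbell rack, keeping your hand off the block: take the push stick from the lid of the storage box, press the block flat against the fence rail in front of the rack, then feed it along the fence, held against it all the way, until it is fully home against the end stop. Only then lay the stick back on the box lid and swing the front rail up as far as it goes to shut the bay. Leave the dumbbells, mug and bottle as they are.

Things in the scene. Friction and masses are not known exactly. Their poses are not given: they have to be found in the camera images.
- rack: Low grey steel dumbbell rack, fixed; the block's bay is under it. Origin on the floor at the fence's face, half-way along the bay; x points through the fence out of the bay, y along the fence into the bay (feed direction), z up. Four 20 mm square posts centred at x = -168 and +40, y = -145 and +145 mm. The bay's -x side is open between the posts while the front rail is down.
- fence_start (a point): Outer end of the fence: rack (0, -365, 22) mm. The fence is an upright bare aluminium rail, 45 mm high, 6 mm thick, its face at rack x = 0, running from here (lead-in, in the open) along y to +155 mm. The block travels on its -x side.
- bay_mouth (a point): Middle of the bay's mouth on the floor: rack (-70, -135, 0) mm. A cross tube lies over it at z 130 to 150 mm (y = -155 to -135), another at the far end. On them two bars along y (x = -80 and +40 mm, 330 mm long, top at z = 158 mm) carry the dumbbells, which reach x = -95 to +55, y = -85 to +85 mm, z = 220 mm.
- stop_face (a point): Face of the end stop (two rubber buffers), midway across the block's width: rack (-70, +135, 35) mm.
- front_rail (a joint): Angle of the front rail (rad): 0 = upright at its stop, bay shut; grows as it leans out to rack -x, at most 1.05; starts at 0.55 to 0.85. A bail of 10 mm round steel bar hinged at rack x = -155, z = 14 mm: two 50 mm arms at y = -122 and +122 mm with a cross bar. Stiff hinge: it stays where left; 2 to 4 N along its arc swing the cross bar up (lift as you push: a level push slides badly).
- rail_bar (a point): Middle of the front rail's cross bar (10 mm round bar, 244 mm long along rack y), 50 mm from its hinge: about 47 to 57 mm above the floor when leaning out, 64 mm when upright.
- block: Blue plastic step block, loose, 140 (x) by 150 (y) by 80 mm (z), 0.3 to 0.65 kg, ribbed top; too wide to grasp. Origin at the centre of its underside; its +x face goes against the fence and its +y face leads. It starts in front of the mouth beside the fence's lead-in, its middle 20 to 38 mm too far out, askew by up to 0.15 rad. Home its origin is at rack x = -70, y = +60 mm.
- block_lead (a point): Mid-height of the block's fence-side leading edge: block (70, 75, 40) mm.
- block_trail (a point): Mid-height of the block's fence-side trailing edge: block (70, -75, 40) mm.
- stick: Push stick, loose, 0.2 kg: a straight beech bar 24 mm wide and 22 mm high with a black rubber shoe at one end, 30 mm long, 34 mm wide and 22 mm high; 360 mm long over all. Origin at the centre of its underside; x along the stick towards the shoe, z up. The shoe grips the block more than it slides. Starts along the middle of the box lid, shoe to the box's +x end, within 0.06 rad.
- box: Latched plastic storage box, fixed and shut, 380 (x) by 110 (y) mm, flat white lid, its top 70 mm above the floor, clip latches on the long sides. Origin at the centre of its underside, x along its length.
- dumbbell1: Chrome mini dumbbell, 150 mm long, heads 50 mm across, lying loose in the rack's saddles at rack y = -60 mm. Origin at its middle. Leave it.
- dumbbell2: The same at rack y = +60 mm. Leave it.
- mug: White ceramic mug standing upside down, 82 mm across, 92 mm high. Origin at the centre of its underside. Leave it.
- bottle: Stainless bottle with black clip-on lid, 70 mm across, 226 mm high. Origin at the centre of its underside. Leave it.
Mind the look-alikes: they are no part of the job. Of the things that look like the block, the larger one is meant.

How it is judged (in metres and radians):
On the way, in this order (a step that is already met when the one before it is completed fails the run):
1. the push stick is lifted clear of the box lid (height (world z) of stick above 0.085 m and contact force between the fingers and stick above 0.5 N), for 0.1 s.
2. the block lies flat against the fence in front of the rack (both edges within 8 mm), not more than 50 mm into the mouth (not (x of block_lead in the frame of rack below -0.008 m) and not (x of block_trail in the frame of rack below -0.008 m) and y of block in the frame of rack below -0.16 m), for 0.1 s.
3. the block is fed home along the fence with the stick, the front rail still down (y of block in the frame of rack above 0.052 m and not (x of block_lead in the frame of rack below -0.012 m) and not (x of block_trail in the frame of rack below -0.012 m) and value of joint front_rail above 0.4 rad), for 0.2 s.
At the end, for the whole second after the job is handed in: The block is home: within 8 mm of the end stop and both its fence-side edges within 12 mm of the fence, upright; the front rail is up (within 0.1 rad of its stop); the stick lies flat on the box lid, its middle over the lid and within 100 mm of the lid's middle lengthwise; all at rest (y of block in the frame of rack above 0.052 m and not (x of block_lead in the frame of rack below -0.012 m) and not (x of block_trail in the frame of rack below -0.012 m) and value of joint front_rail below 0.1 rad and x of stick in the frame of box between -0.1 and 0.1 m and y of stick in the frame of box between -0.055 and 0.055 m and z of stick in the frame of box between 0.064 and 0.076 m and angle between each of stick, block's own z axis and vertical below 0.1 rad and linear speed of each of stick, block below 0.02 m/s); the robot touches nothing.
It fails at once if the hand or arm pushes the block itself (contact force between any of the fingers, the arm and block above 1 N).
It fails at once if the block strays more than 12 mm from the fence once it is more than 50 mm into the mouth (y of block in the frame of rack above -0.16 m and x of any of block_lead, block_trail in the frame of rack below -0.012 m).
It fails at once if a dumbbell is shifted in its saddles by more than 20 mm (distance of any of dumbbell1, dumbbell2 from where it was at the start of the episode above 0.02 m).
It fails at once if the mug or bottle is moved by more than 30 mm (distance of any of mug, bottle from where it was at the start of the episode above 0.03 m).
It also fails if it takes over 72 s, if anything falls off the work surface, if the arm or the gripper's body presses on something with over 40 N, if the wrist force passes 120 N, or if a joint passes its speed limit or range.

## Working session

There is one attempt and no reset: what is moved stays moved. The work goes in short steps, Python scripts to look and compute and a tool call to move; the robot and the scene stay as the last step left them, time stands still between calls to the robot, and variables do not carry over. Pictures are saved under pics/ and viewed, and the job is handed in when it is done.

Besides the shell and the picture viewer there is one more tool, called by a JSON object that holds its "name" and its "arguments", one argument or row to a line. apply_moves: Moves the arm, as the interface text tells. Its arguments: {"type":"object","properties":{"targets":{"type":"string"}},"required":["targets"]}

```bash
ls; mkdir -p pics
python3 - <<'E'
from bench import status,get_image
import cv2
print(status.read_state())
for n in("side","top","wrist"):
    d=get_image(n); cv2.imwrite(f"pics/a_{n}.png",d["img"][:,:,::-1]); print(n,d["mtx"],d["k1"],d["world_from_camera"])
E
```

```text
pics
{'clock': 0.0, 'joints': array([ 1.55159228e+00,  3.85581017e-01,  6.63481204e-03, -4.96743501e-04,
       -1.19400688e+00, -2.58602625e-01]), 'joint_vel': array([-0.00127707,  0.00048139, -0.00139389, -0.00090814, -0.00015748,
       -0.00036695]), 'joint_efforts': array([ 1.56611291e-04, -3.92290020e+01,  1.88393390e+01,  4.18633461e+00,
       -4.62568642e-03,  5.26199585e-06]), 'position': array([171.22506559, 600.48420003, 230.21067323]), 'ee_rot': array([-0.56385212, -0.42540478,  0.56505078, -0.42640259]), 'contact_force': array([-0.27551381, -1.00102748, -0.042859  ]), 'wrist_torque': array([ 0.04134722,  0.02359336, -0.00432074]), 'gripper_width': 85.33776064799126}
side [[620.57477478   0.         315.93743829]
 [  0.         620.57477478 238.02647463]
 [  0.           0.           1.        ]] -0.20451217214891756 [[-9.39726210e-01 -2.37314939e-01  2.46163096e-01  8.54802605e+01]
 [-3.41926067e-01  6.49892750e-01 -6.78767985e-01  1.16503919e+03]
 [ 1.10217169e-03 -7.22025646e-01 -6.91865415e-01  1.30874038e+03]
 [ 0.00000000e+00  0.00000000e+00  0.00000000e+00  1.0000
[... 154 characters left out ...]
33097343 [[-1.01409314e-02 -9.87978068e-01  1.54261138e-01  3.33028006e+02]
 [-9.99856176e-01  7.92140707e-03 -1.49959767e-02  3.44141841e+01]
 [ 1.35937309e-02 -1.54391024e-01 -9.87916303e-01  1.32317863e+03]
 [ 0.00000000e+00  0.00000000e+00  0.00000000e+00  1.00000000e+00]]
wrist [[357.96207897   0.         325.40945466]
 [  0.         357.96207897 240.21314408]
 [  0.           0.           1.        ]] -0.05880823560153111 [[-2.74400471e-01 -9.28937140e-01 -2.48556172e-01  2.34982778e+02]
 [-9.61613957e-01  2.65539116e-01  6.91923101e-02  5.81724601e+02]
 [ 1.72607953e-03  2.58001487e-01 -9.66142978e-01  3.71946504e+02]
 [ 0.00000000e+00  0.00000000e+00  0.00000000e+00  1.00000000e+00]]
```

View pics/a_side.png

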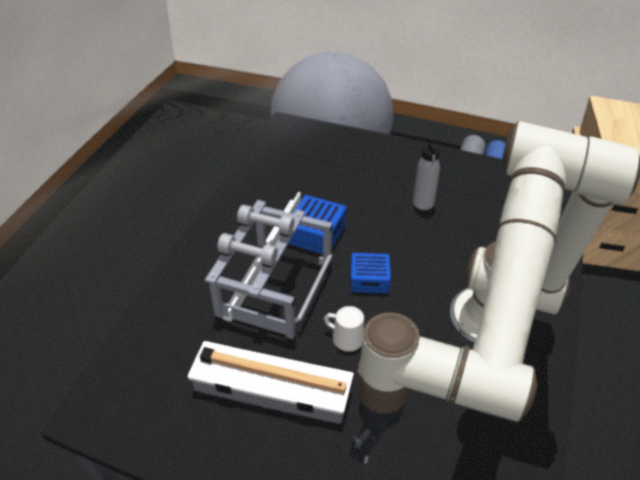

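View pics/a_top.png

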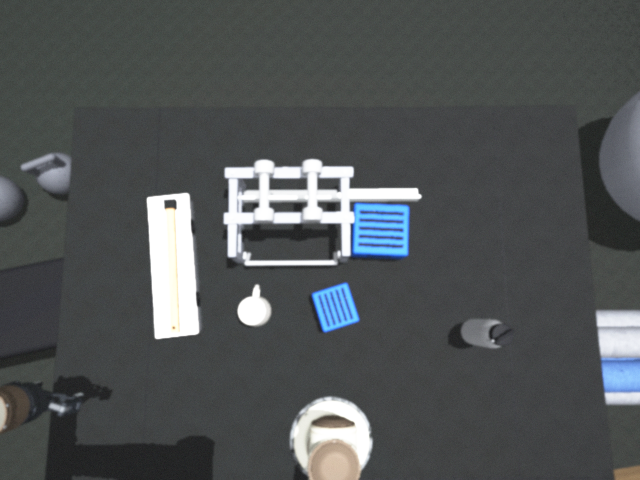

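View pics/a_wrist.png

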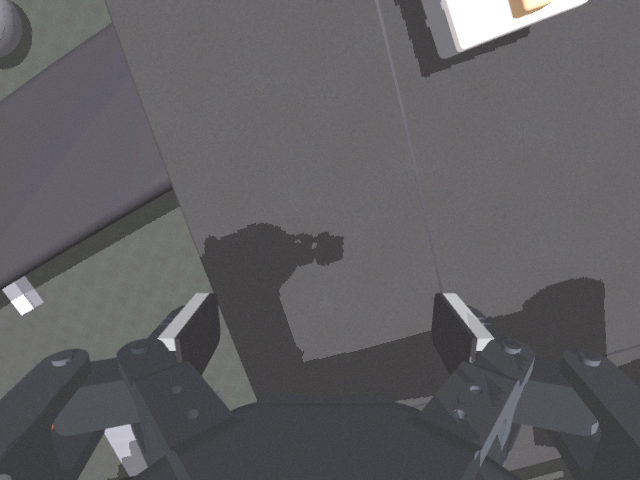

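```bash
cat > h.py <<'E'
import numpy as np, cv2
from bench import status,get_image,job,arm
from scipy.spatial.transform import Rotation as R
def grab(n,name):
    d=get_image(n); cv2.imwrite(f"pics/{name}.png",d["img"][:,:,::-1]); return d
def crop(d,x0,y0,x1,y1,s,name):
    im=cv2.resize(d["img"][y0:y1,x0:x1,::-1],None,fx=s,fy=s,interpolation=cv2.INTER_CUBIC)
    for x in range((x0+9)//10*10,x1,10):
        cv2.line(im,((x-x0)*s,0),((x-x0)*s,4 if x%50 else 12),(0,255,255),1)
        if x%50==0: cv2.putText(im,str(x),((x-x0)*s,22),0,.4,(0,255,255),1)
    for y in range((y0+9)//10*10,y1,10):
        cv2.line(im,(0,(y-y0)*s),(4 if y%50 else 12,(y-y0)*s),(0,255,255),1)
        if y%50==0: cv2.putText(im,str(y),(14,(y-y0)*s+4),0,.4,(0,255,255),1)
    cv2.imwrite(f"pics/{name}.png",im)
def p2w(d,uv,z):
    K=d["mtx"];k=d["k1"];T=d["world_from_camera"]
    uv=np.atleast_2d(np.array(uv,float))
    n=cv2.undistortPoints(uv[:,None],K,np.array([k,0,0,0,0.]),None,None)[:,0]
    r=np.c_[n,np.ones(len(n))]@T[:3,:3].T; o=T[:3,3]
    return o+r*((z-o[2])/r[:,2])[:,None]
def w2p(d,P):
    T=d["world_from_camera"];P=np.atleast_2d(np.array(P,float))
    c=(P-T[:3,3])@T[:3,:3]
    return cv2.projectPoints(c[:,None],np.zeros(3),np.zeros(3),d["mtx"],np.array([d["k1"],0,0,0,0.]))[0][:,0]
E
python3 - <<'E'
from h import *
d=grab("top","b_top"); crop(d,215,150,435,275,3,"b1"); crop(d,140,185,240,345,3,"b2")
s=grab("side","b_side"); crop(s,195,180,355,340,3,"b3");crop(s,180,330,360,430,4,"b4")
E
```

```text
(no output)
```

View pics/b1.png

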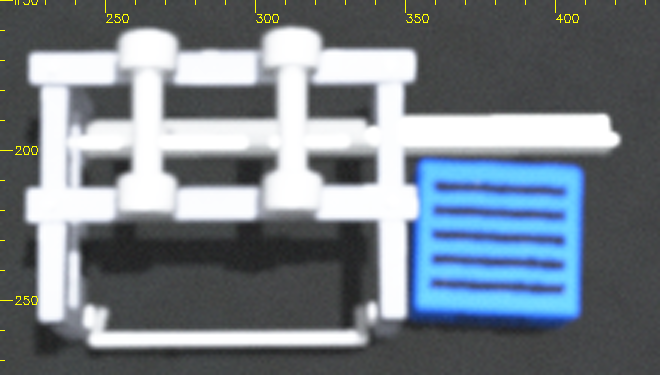

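View pics/b2.png

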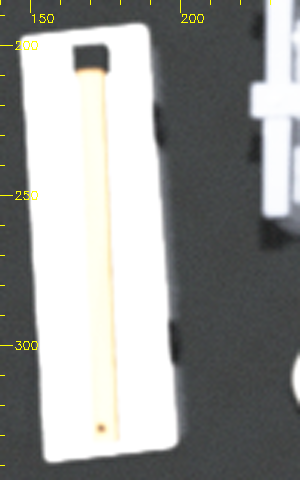

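View pics/b3.png

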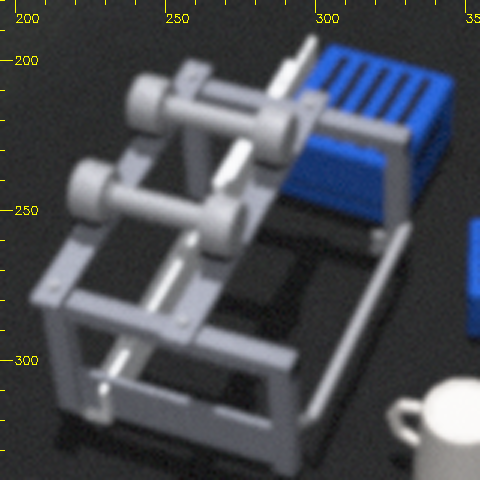

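View pics/b4.png

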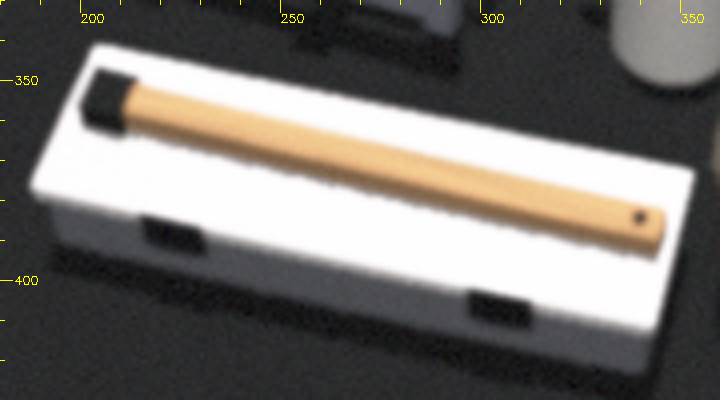

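```bash
cat > fit.py <<'E'
from h import *
from scipy.optimize import least_squares
def fit(views,x0):
    # views: list of (d, body pts Nx3, uv Nx2); pose x,y,yaw
    def f(p,full=False):
        out=[]
        for d,B,uv in views:
            B=np.array(B,float);c,s=np.cos(p[2]),np.sin(p[2])
            W=B@np.array([[c,s,0],[-s,c,0],[0,0,1]])+[p[0],p[1],0]
            out.append(w2p(d,W)-np.array(uv))
        return out if full else np.concatenate(out).ravel()
    r=least_squares(f,x0,x_scale=[100,100,1]); 
    return r.x,f(r.x,True)
E
python3 - <<'E'
from fit import *
np.set_printoptions(precision=1,suppress=True)
t=get_image("top");s=get_image("side")
RB=[(40,165,158),(40,-165,158),(-80,165,158),(-80,-165,158)]
rt=(t,RB+[(3,-365,45)],[(225,172.3),(353.3,172),(223.3,217.8),(354.3,217.8),(421.7,196.5)])
rs=(s,RB,[(211.7,279.3),(260,201.7),(256.7,292.7),(299.3,212.3)])
for v in ([rt],[rs],[rt,rs]):
    p,r=fit(v,[550,0,0]); print("rack",p,p[2]);print(*r)
T=p
h=lambda z:[(70,75,z),(70,-75,z),(-70,-75,z),(-70,75,z)]
bt=(t,h(80),[(354.3,202.3),(409,205),(408.3,254),(353.3,253.3)])
bs=(s,h(80)[:3],[(306.7,194.3),(346.7,206),(346.7,206)])
p,r=fit([bt],[550,-200,0]);print("block",p,p[2]);print(*r)
c,q=np.cos(T[2]),np.sin(T[2]);print("block in rack",np.array([[c,q],[-q,c]])@(p[:2]-T[:2]),p[2]-T[2])
# block proj in side view
M=R.from_euler('z',p[2]).apply(h(80))+[p[0],p[1],0];print(w2p(s,M))
# box: lid corners
B=[(190,55,70),(190,-55,70),(-190,-55,70),(-190,55,70)]
xt=(t,B,[(147.5,198),(189,193.5),(199,333),(155,338.5)])
xs=(s,[B[1],B[2],B[3],B[0]],[(202.5,341),(352.5,373),(343.5,412.5),(187.5,377.5)])
for v in ([xt],[xs],[xt,xs]):
    p,r=fit(v,[550,400,0]); print("box",p,p[2]);print(*r)
S=[(180,17,92),(180,-17,92),(-180,-12,92),(-180,12,92)]
st=(t,S,[(165,200.5),(175.5,199.5),(179.5,331),(170.5,330)])
ss=(s,[S[1],S[0],S[2]],[(203.5,347),(200,356.5),(346,383)])
for v in ([st],[ss],[st,ss]):
    p,r=fit(v,[550,400,0]); print("stick",p,p[2]);print(*r)
for n,uv in(("mug",(255,313)),("dec",(335,307)),("bottle",(470,330))): print(n,p2w(t,uv,60))
E
```

```text
rack [655.7 102.5  -0. ] -0.004532819606119937
[[ 0.5 -0. ]
 [-0.2  0.2]
 [ 1.   0. ]
 [-0.5 -0.3]
 [-0.8  0.2]]
rack [651.9 109.    0. ] 0.029913701301106255
[[-0.1  2.4]
 [ 0.6 -1. ]
 [-1.   0.6]
 [ 0.8 -2.9]]
rack [653.9 104.2   0. ] 0.007454822747475046
[[-0.4  1.4]
 [-1.1  0.1]
 [ 0.6  1.5]
 [-0.8 -0.4]
 [-1.5 -0.7]] [[-1.2  0.3]
 [ 1.9 -2.1]
 [-2.7 -0.9]
 [ 1.7 -3.5]]
block [ 560.3 -142.7   -0. ] -0.042355286230495594
[[-0.1  0.1]
 [-0.1 -0.7]
 [ 0.4  0.9]
 [-0.2 -0.3]]
block in rack [ -95.5 -246.2] -0.04981010897797064
[[284.1 222.4]
 [304.2 192.3]
 [346.5 203.6]
 [328.4 234.9]]
box [468.9 420.4   0.1] 0.1023081831059273
[[ 0.5 -0.2]
 [-0.6  0.1]
 [-0.8  0.3]
 [ 0.9 -0.2]]
box [468.2 429.3   0.1] 0.10725134044917375
[[ 0.4  0.4]
 [ 0.6 -0. ]
 [-0.2 -0.2]
 [-0.8 -0.2]]
box [469.  424.7   0.1] 0.10481611148628775
[[-1.3 -0.2]
 [-2.4  0.1]
 [-2.3  0.3]
 [-0.6 -0.1]] [[ 1.1 -1.2]
 [ 0.9 -1.5]
 [ 0.  -1.9]
 [-0.2 -2. ]]
stick [467.9 413.6   0.1] 0.07732339526205134
[[-1.3 -2.6]
 [ 0.9 -2.6]
 [ 0.4  1.4]
 [-0.   3.3]]
stick [463.9 424.7   0.1] 0.06918654146893305
[[ 0.2 -1.1]
 [-1.8  0.4]
 [ 1.5  0.3]]
stick [466.6 417.7   0.1] 0.07914681326266503
[[-2.9 -2.1]
 [-0.7 -2.1]
 [-1.1  1.9]
 [-1.5  3.8]] [[ 0.2 -3. ]
 [-1.7 -1.6]
 [ 1.4 -3.1]]
mug [[336.6 199.6  60. ]]
dec [[350.2 -14.7  60. ]]
bottle [[ 286.4 -374.4   60. ]]
```

Run:
```python
from h import *
np.set_printoptions(precision=4,suppress=True)
s=status.read_state();print(R.from_quat(s["ee_rot"]).as_matrix()); print(arm.__dict__ if hasattr(arm,'__dict__') else dir(arm))
```

```text
[[-0.0001  0.9617 -0.2742]
 [-0.0005 -0.2742 -0.9617]
 [-1.      0.0001  0.0005]]
{}
```

{"name": "apply_moves", "arguments": {
  "targets": "0 60 20 14 -1;0 120 40 21 -1;0 180 60 28 -1;0 240 80 35 -1;0 280 95 42 -1;0 312 105 49 -1;0 312 105 56 -1;0 312 105 63 -1;0 312 105 70 -1;0 312 105 70 -1"
}}

```text
clock: 1.18
position: [444.5, 412.6, 231.1]
ee_rot: [-0.707, -0.022, 0.707, -0.022]
contact_force: [-0.6, 0.8, -0.4]
gripper_width: 85.4
```

{"name": "apply_moves", "arguments": {
  "targets": "0 0 0 7 -1;0 0 0 14 -1;0 0 0 21 -1;0 0 0 28 -1;0 0 0 35 -1;0 0 0 42 -1;0 0 0 49 -1;0 0 0 56 -1;0 0 0 63 -1;0 0 0 70 -1"
}}

```text
clock: 2.02
position: [442.6, 414.5, 231.3]
ee_rot: [-0.592, 0.387, 0.592, 0.386]
contact_force: [-0.4, 0.4, -0.9]
gripper_width: 85.4
```

{"name": "apply_moves", "arguments": {
  "targets": "0 0 0 7 -1;0 0 0 14 -1;0 0 0 19.5 -1;0 0 0 19.5 -1;0 0 0 19.5 -1"
}}

```text
clock: 2.43
position: [442.6, 414.5, 231.3]
ee_rot: [-0.52, 0.479, 0.52, 0.479]
contact_force: [-0.2, 0.1, 0.8]
gripper_width: 85.4
```

Run:
```python
from h import *
s=status.read_state();print(s["position"],s["joints"],R.from_quat(s["ee_rot"]).as_matrix()[:,1])
d=grab("wrist","c_w")
```

```text
[442.59735654 414.45167624 231.31155176] [ 1.01925451e+00  3.53061944e-01 -4.02168131e-02 -1.86986978e-05
 -1.17754183e+00 -2.50755317e+00] [-9.96599587e-01 -8.23969772e-02  2.82853089e-05]
```

View pics/c_w.png

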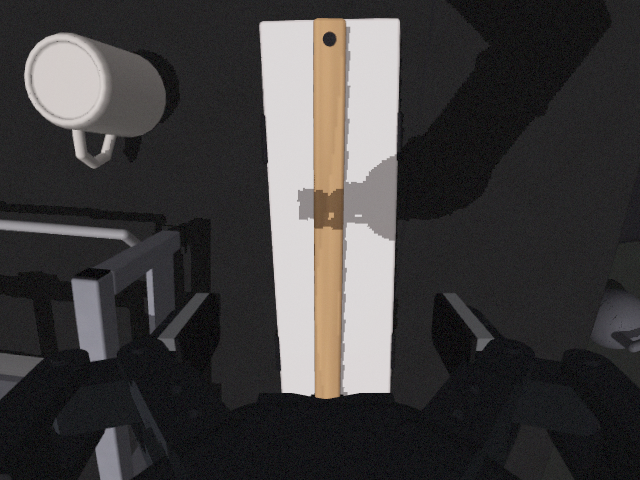

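Run:
```python
from h import *
np.set_printoptions(precision=1,suppress=True)
d=get_image("wrist"); crop(d,250,5,410,105,5,"c1");crop(d,250,310,410,400,5,"c2")
print(p2w(d,[(314,19),(345,18),(315.5,385),(341,385)],92)); print(p2w(d,[(261,22),(399,19),(282,390),(391,390)],70))
```

```text
[[291.8 392.6  92. ]
 [289.3 414.6  92. ]
 [591.7 416.4  92. ]
 [589.8 439.8  92. ]]
[[290.1 350.9  70. ]
 [279.1 456.6  70. ]
 [617.2 384.1  70. ]
 [608.5 492.8  70. ]]
```

View pics/c1.png

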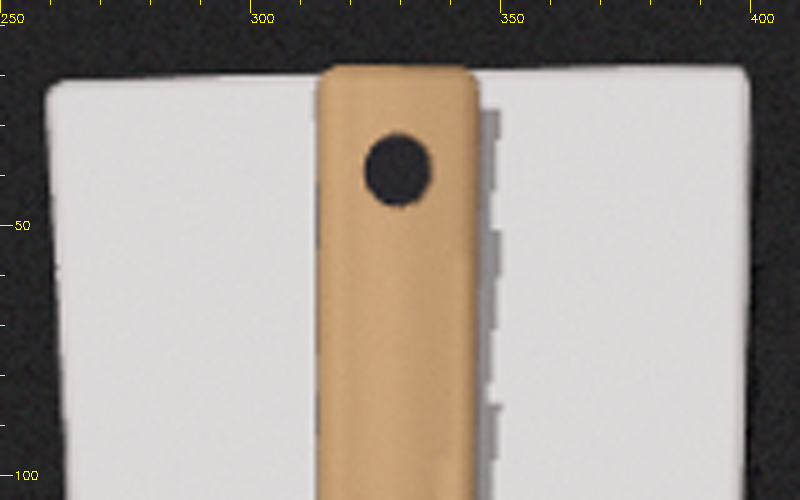

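View pics/c2.png

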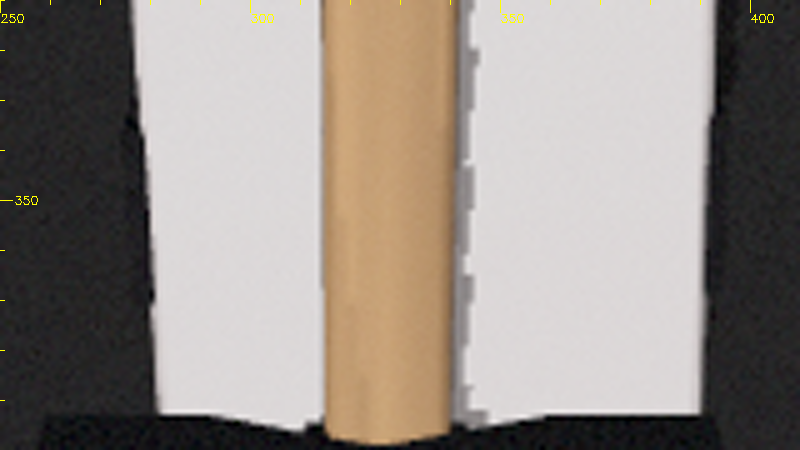

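{"name": "apply_moves", "arguments": {
  "targets": "30 0 1.5 0 -1;60 0 1.5 0 -1;90 0 1.5 0 -1;115 0 1.5 0 -1;135 0 1.5 0 -1;147 0 1.5 0 -1;153 0 1.5 0 -1;156.5 0 1.5 0 -1;156.5 0 1.5 0 -1;156.5 0 1.5 0 -1"
}}

```text
clock: 3.37
position: [442.9, 416.5, 75.7]
ee_rot: [-0.52, 0.479, 0.52, 0.48]
contact_force: [0.1, 1.0, 0.8]
gripper_width: 84.7
```

{"name": "apply_moves", "arguments": {
  "targets": "0 0 0 0 1;0 0 0 0 1;0 0 0 0 1;0 0 0 0 1;0 0 0 0 1;0 0 0 0 1;0 0 0 0 1;0 0 0 0 1;0 0 0 0 1"
}}

```text
clock: 4.12
position: [442.7, 416.3, 75.4]
ee_rot: [-0.52, 0.479, 0.52, 0.48]
contact_force: [-1.1, 1.3, 4.1]
gripper_width: 22.7
```

{"name": "apply_moves", "arguments": {
  "targets": "-5 0 0 0 1;-20 0 0 0 1;-45 0 0 0 1;-75 0 0 0 1;-105 0 0 0 1;-135 0 0 0 1;-165 0 0 0 1;-185 0 0 0 1;-185 0 0 0 1;-185 0 0 0 1"
}}

```text
clock: 4.95
position: [442.2, 415.9, 259.9]
ee_rot: [-0.519, 0.48, 0.52, 0.48]
contact_force: [0.1, -0.5, -2.3]
gripper_width: 22.7
```

Run:
```python
from h import *
s=status.read_state();print(s["position"],s["gripper_width"],s["contact_force"],s["wrist_torque"])
d=grab("wrist","d_w")
```

```text
[442.16188054 415.85097054 259.85646879] 22.7453624489996 [ 0.08879411 -0.54375774 -2.30439347] [-0.04719983  0.11277152 -0.00168326]
```

View pics/d_w.png

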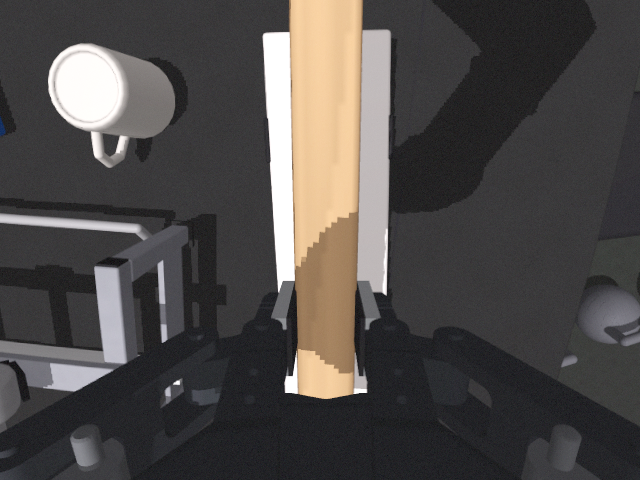

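{"name": "apply_moves", "arguments": {
  "targets": "-10 0 0 -7 1;-20 0 -10 -14 1;-20 2 -30 -21 1;-20 4 -60 -28 1;-20 7 -95 -35 1;-20 10 -130 -42 1;-20 12 -165 -49 1;-20 14 -200 -56 1;-20 17 -235 -63 1;-20 19 -270 -70 1"
}}

```text
clock: 5.83
position: [443.5, 143.1, 277.3]
ee_rot: [-0.699, 0.094, 0.703, 0.092]
contact_force: [0.4, 0.2, -1.9]
gripper_width: 22.5
```

```bash
cat >> h.py <<'E'
def delta(target,theta):
    s=status.read_state();M=R.from_quat(s["ee_rot"]).as_matrix()
    th=np.arctan2(M[1,1],M[0,1]); sp=-np.degrees((theta-th+np.pi)%(2*np.pi)-np.pi)
    np.set_printoptions(precision=2,suppress=True)
    print("pos",s["position"],"th",round(th,4),"F",s["contact_force"],"T",s["wrist_torque"],"w",round(s["gripper_width"],1),"j",s["joints"])
    print("tool delta",M.T@(np.array(target)-s["position"]),"spin",round(sp,2))
E
python3 -c "
from h import *
delta([450,-335,280],-1.575)"
```

```text
pos [443.48 143.09 277.31] th -1.8339 F [ 0.39  0.17 -1.93] T [-0.07 -0.07  0.03] w 22.5 j [ 0.66  0.08 -0.28 -0.   -1.22 -0.92]
tool delta [  -1.45  459.94 -130.65] spin -14.84
```

{"name": "apply_moves", "arguments": {
  "targets": "0 38 -11 -5 1;0 76 -22 -10 1;0 114 -32 -15 1;0 152 -43 -15 1;0 190 -54 -15 1;0 228 -65 -15 1;0 266 -76 -15 1;0 304 -86 -15 1;0 342 -97 -15 1;0 370 -105 -15 1"
}}

```text
clock: 6.67
position: [446.3, -241.6, 277.2]
ee_rot: [-0.705, 0.003, 0.709, 0.004]
contact_force: [0.8, 0.2, -1.8]
gripper_width: 22.6
```

{"name": "apply_moves", "arguments": {
  "targets": "0 40 0 0 1;0 75 0 0 1;0 94 0 0 1;0 94 0 0 1;0 94 0 0 1;0 94 0 0 1"
}}

```text
clock: 7.17
position: [446.4, -332.5, 277.9]
ee_rot: [-0.706, 0.002, 0.708, 0.003]
contact_force: [0.4, 1.1, -2.6]
gripper_width: 22.5
```

Run:
```python
from h import *
delta([450,-335,33],-1.575)
grab("wrist","e_w");grab("top","e_t");s=grab("side","e_s");crop(s,270,150,470,300,4,"e_s4")
```

```text
pos [ 446.41 -332.5   277.9 ] th -1.5786 F [ 0.36  1.09 -2.62] T [-0.1  -0.02 -0.02] w 22.5 j [-0.35  0.24 -0.08 -0.   -1.25  0.34]
tool delta [244.88   2.94  -4.44] spin -0.21
```

View pics/e_w.png

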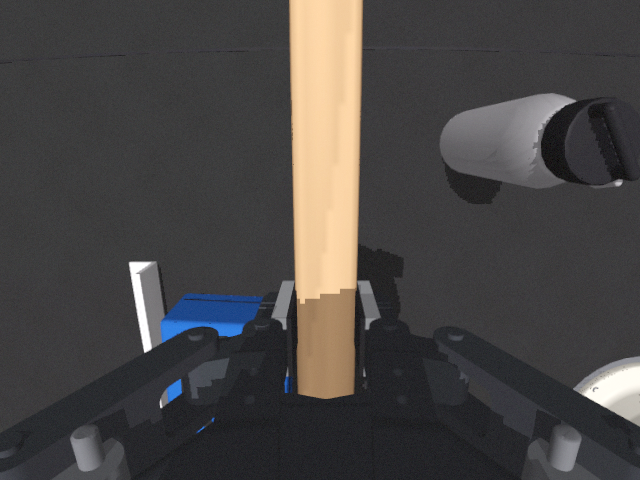

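View pics/e_t.png

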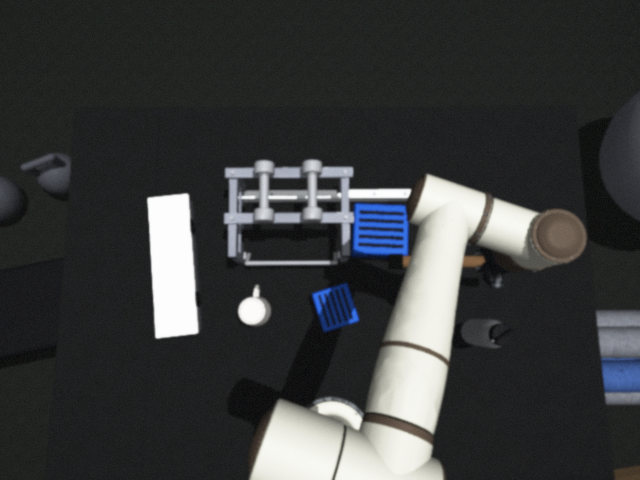

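View pics/e_s4.png

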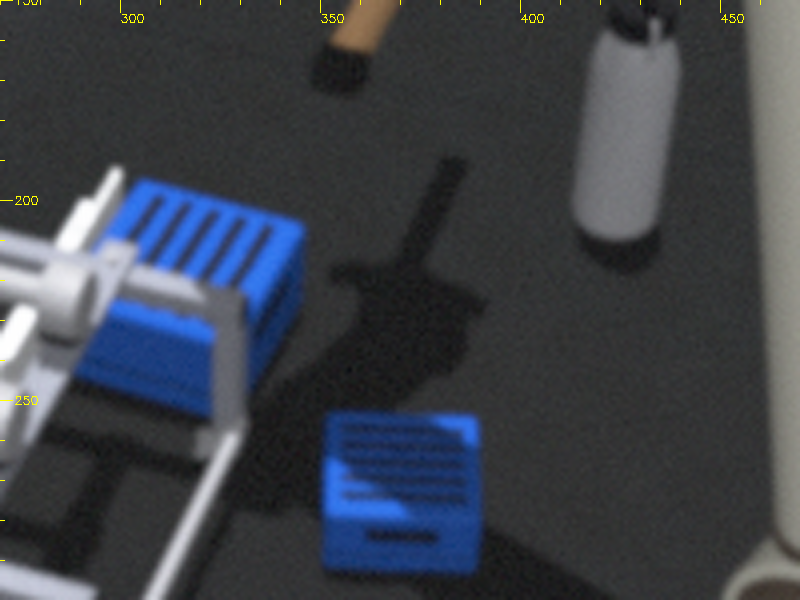

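Run:
```python
from h import *
d=get_image("wrist"); crop(d,110,250,300,400,4,"f1")
np.set_printoptions(precision=1,suppress=True)
t=get_image("top")
```

```text
(no output)
```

View pics/f1.png

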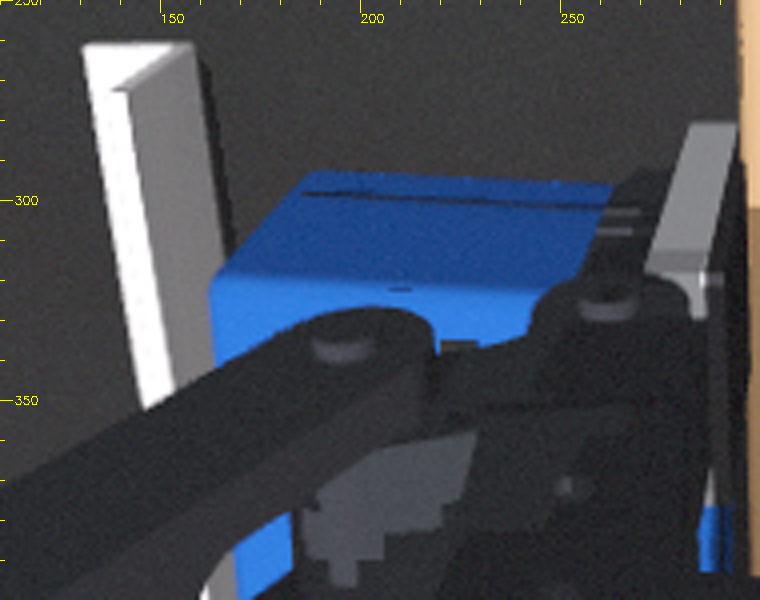

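Run:
```python
from h import *
np.set_printoptions(precision=1,suppress=True)
d=get_image("wrist")
print(p2w(d,[(140.5,272),(153,348)],45),p2w(d,(157.5,261),0),p2w(d,[(163,318.5),(240,322)],80),p2w(d,[(187,292.5),(262,296)],0))
T=np.array([655.7,102.5]);y=-.0045
print("pred fence end",T+[-365*-np.sin(y)*1,-365*np.cos(y)])
b=R.from_euler('z',-.0424).apply([(70,-75,0),(-70,-75,0)])+[560.3,-142.7,0];print("pred block trail",b)
```

```text
[[ 658.7 -261.9   45. ]
 [ 658.1 -164.2   45. ]] [[ 659.7 -260.2    0. ]] [[ 622.3 -221.9   80. ]
 [ 539.6 -218.2   80. ]] [[ 626.6 -217.6    0. ]
 [ 530.1 -212.7    0. ]]
pred fence end [ 654.1 -262.5]
pred block trail [[ 627.1 -220.6    0. ]
 [ 487.2 -214.7    0. ]]
```

{"name": "apply_moves", "arguments": {
  "targets": "35 0 -1 0 1;70 0 -2 0 1;105 0 -3 0 1;140 3 -4 0 1;175 3 -4 0 1;205 3 -4 0 1;225 3 -4 0 1;238 3 -4 0 1;245 3 -4 0 1;245 3 -4 0 1"
}}

```text
clock: 8.3
position: [450.6, -335.6, 33.5]
ee_rot: [-0.706, 0.002, 0.708, 0.003]
contact_force: [0.2, 0.9, -2.2]
gripper_width: 22.8
```

Run:
```python
from h import *
delta([450,-335,33],-1.575)
d=grab("side","g_s"); crop(d,270,150,470,300,4,"g_s4")
t=grab("top","g_t"); crop(t,340,180,540,300,4,"g_t4")
```

```text
pos [ 450.63 -335.61   33.5 ] th -1.5778 F [ 0.18  0.93 -2.17] T [-0.09  0.02  0.02] w 22.8 j [-0.35  0.5  -0.38 -0.   -0.69  0.34]
tool delta [ 0.5  -0.61  0.63] spin -0.16
```

View pics/g_s4.png

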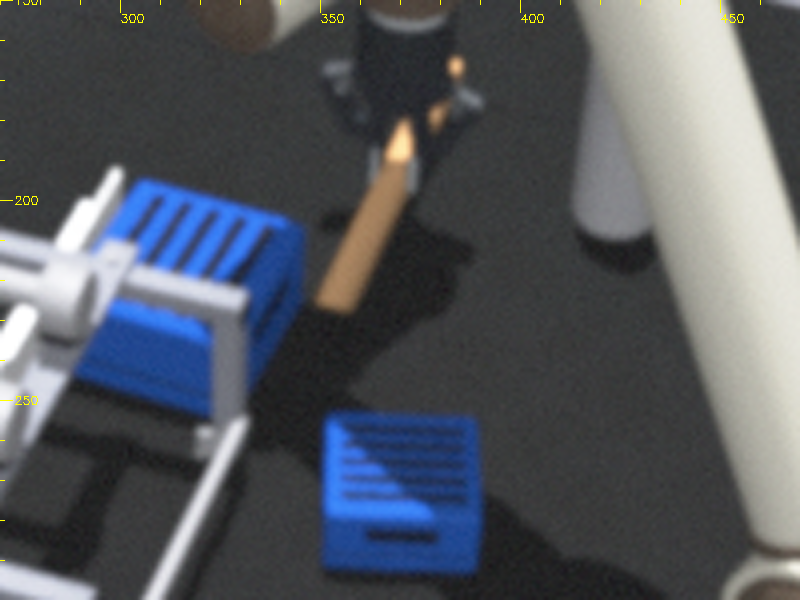

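View pics/g_t4.png

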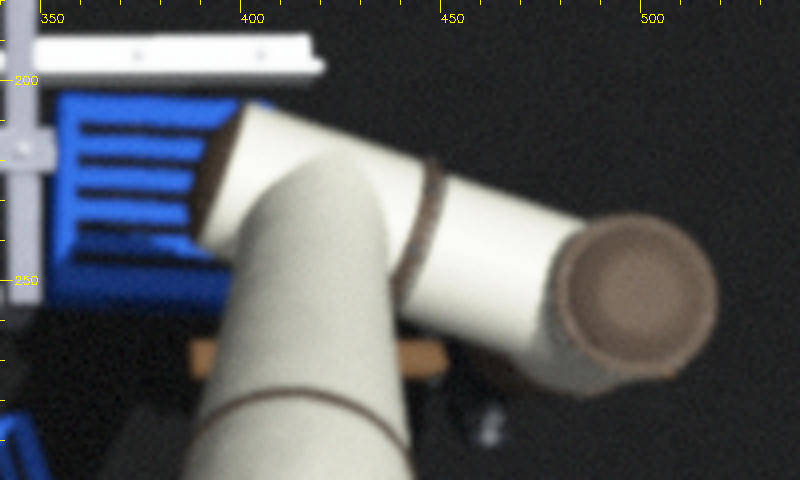

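{"name": "apply_moves", "arguments": {
  "targets": "0 0 -6 0 1;0 0 -12 0 1;0 0 -17 0 1;0 0 -21 0 1;0 0 -25 0 1;0 0 -28 0 1;0 0 -31 0 1;0 0 -34 0 1;0 0 -36 0 1;0 0 -38 0 1"
}}

```text
clock: 9.23
position: [489.1, -336.5, 34.7]
ee_rot: [-0.707, 0.003, 0.707, 0.003]
contact_force: [-2.6, -0.1, -1.0]
gripper_width: 22.4
```

Run:
```python
from h import *
delta([500,-335,33],-1.575)
d=grab("side","g2_s"); crop(d,270,150,470,300,4,"g2_s4")
t=grab("top","g2_t"); crop(t,340,180,540,300,4,"g2_t4")
```

```text
pos [ 489.1  -336.47   34.73] th -1.5782 F [-2.56 -0.13 -1.  ] T [0.03 0.87 0.55] w 22.4 j [-0.33  0.54 -0.3   0.   -0.73  0.32]
tool delta [  1.72  -1.55 -10.89] spin -0.18
```

View pics/g2_s4.png

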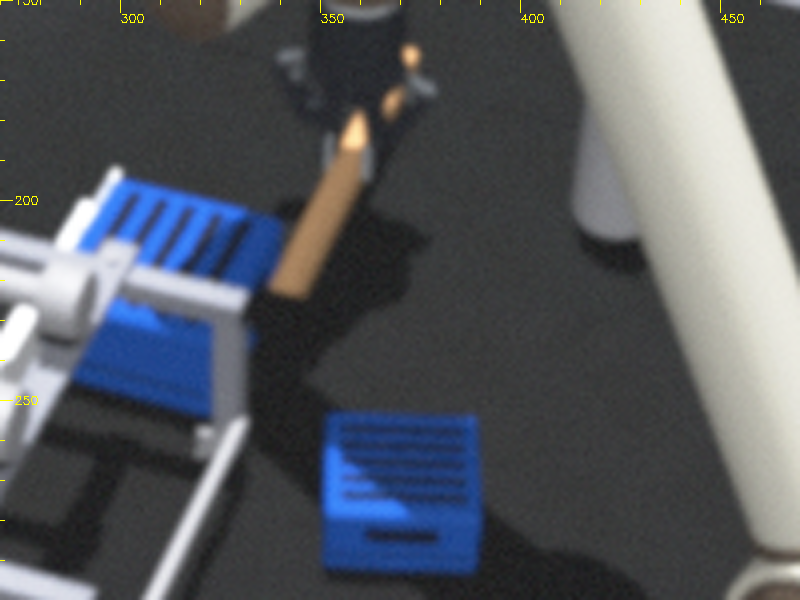

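View pics/g2_t4.png

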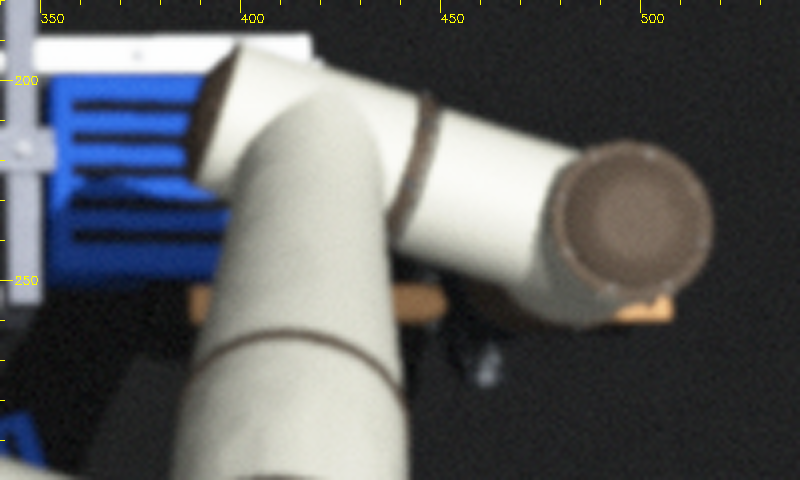

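{"name": "apply_moves", "arguments": {
  "targets": "0 0 -2 0 1;0 0 -4 0 1;0 0 -6 0 1;0 0 -8 0 1;0 0 -9 0 1;0 0 -10 0 1;0 0 -10 0 1"
}}

```text
clock: 9.92
position: [499.4, -336.5, 34.7]
ee_rot: [0.707, -0.003, -0.707, -0.003]
contact_force: [-1.5, -0.5, -1.9]
gripper_width: 22.4
```

Run:
```python
from h import *
delta([502,-335,33],-1.575)
d=grab("side","g3_s"); crop(d,270,150,470,300,4,"g3_s4")
t=grab("top","g3_t"); crop(t,340,180,440,270,7,"g3_t4")
```

```text
pos [ 499.36 -336.5    34.73] th -1.5783 F [-1.55 -0.52 -1.93] T [0.07 0.74 0.51] w 22.4 j [-0.32  0.55 -0.28 -0.   -0.74  0.32]
tool delta [ 1.73 -1.52 -2.63] spin -0.19
```

View pics/g3_s4.png

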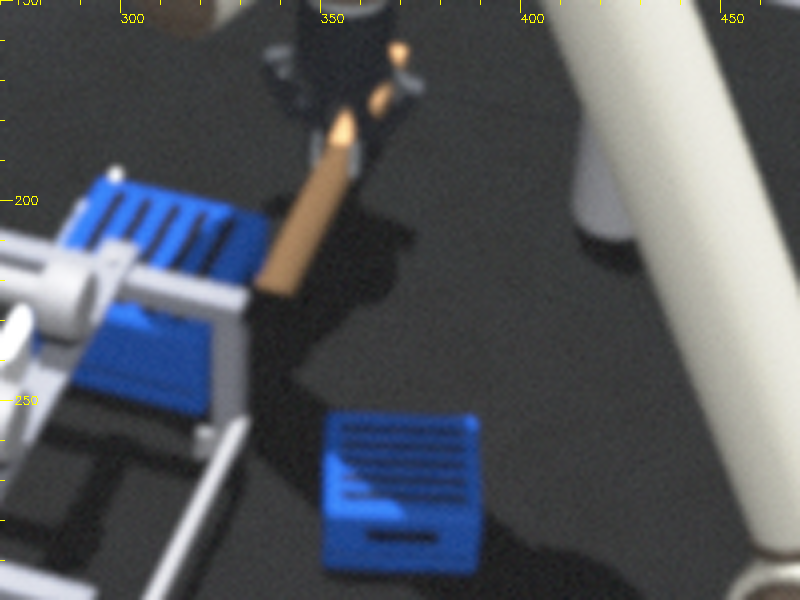

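View pics/g3_t4.png

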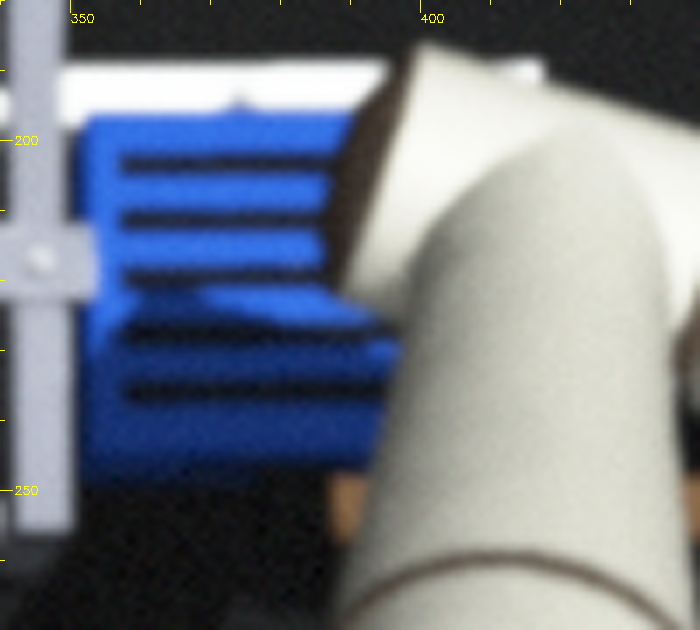

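{"name": "apply_moves", "arguments": {
  "targets": "0 0 -1 0 1;0 0 -2 0 1;0 0 -3 0 1;0 0 -3 0 1"
}}

```text
clock: 10.35
position: [501.1, -336.6, 34.5]
ee_rot: [-0.706, 0.002, 0.708, 0.002]
contact_force: [-5.0, -0.9, -0.3]
gripper_width: 22.5
```

Run:
```python
from h import *
delta([502,-335,33],-1.575)
t=grab("top","g4_t"); crop(t,340,180,440,270,7,"g4_t4")
print(p2w(t,[(355,196.5),(385,196.3)],80))
```

```text
pos [ 501.13 -336.64   34.54] th -1.5771 F [-4.97 -0.93 -0.33] T [-0.25  1.48  0.86] w 22.5 j [-0.32  0.55 -0.27  0.   -0.75  0.32]
tool delta [ 1.54 -1.64 -0.86] spin -0.12
[[ 649.97  -73.15   80.  ]
 [ 649.94 -155.69   80.  ]]
```

View pics/g4_t4.png

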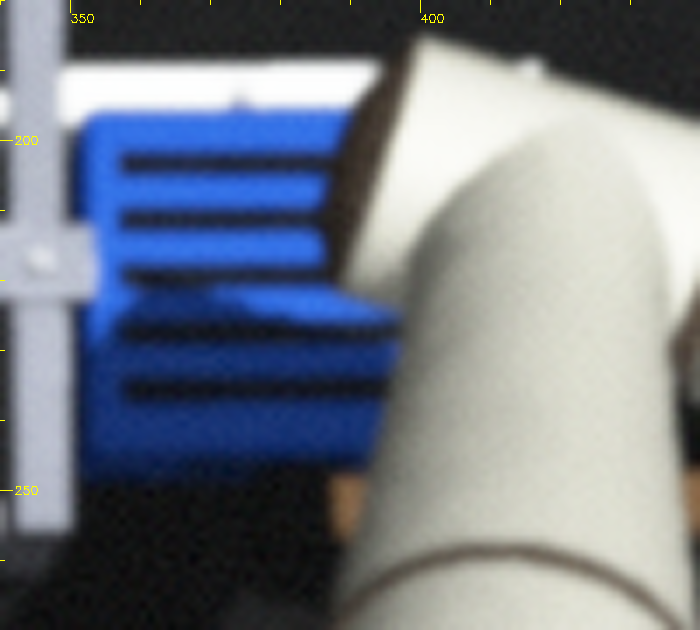

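{"name": "apply_moves", "arguments": {
  "targets": "0 0 5 0 1;0 0 15 0 1;0 5 22 0 1;0 30 22 0 1;0 60 22 0 1;0 90 22 0 1;0 115 22 0 1;0 125 22 0 1;0 125 22 0 1"
}}

```text
clock: 11.15
position: [478.9, -464.2, 34.7]
ee_rot: [0.708, -0.005, -0.706, -0.004]
contact_force: [0.8, 1.4, -3.0]
gripper_width: 22.7
```

Run:
```python
from h import *
delta([587,-460,33],-1.5725)
t=grab("top","g5_t"); crop(t,340,180,440,270,7,"g5_t4")
t=grab("wrist","g5_w")
```

```text
pos [ 478.86 -464.22   34.74] th -1.5825 F [ 0.8   1.39 -3.02] T [-0.07  0.03  0.01] w 22.7 j [-0.53  0.63 -0.1   0.   -0.83  0.52]
tool delta [   1.97   -5.49 -108.08] spin -0.57
```

View pics/g5_t4.png

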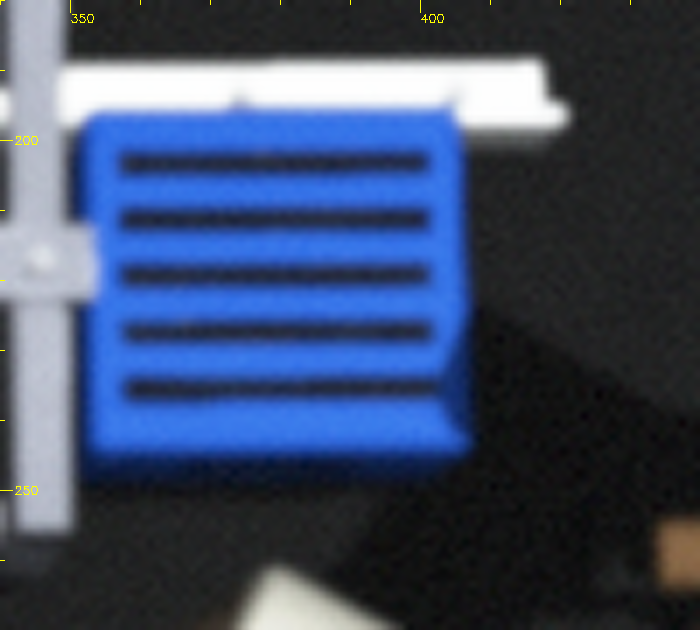

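View pics/g5_w.png

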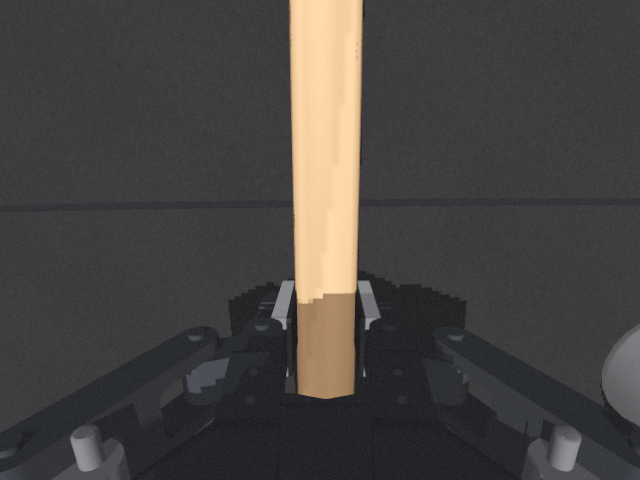

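Run:
```python
from fit import *
np.set_printoptions(precision=3,suppress=True)
t=get_image("top")
print(fit([(t,[(70,75,80),(70,-75,80),(-70,-75,80),(-70,75,80)],[(352.7,195.8),(406,195.8),(407,244.5),(353,244.7)])],[580,-140,0]))
```

```text
(array([ 583.739, -139.14 ,   -0.01 ]), [array([[-0.74 , -0.889],
       [ 0.456, -0.722],
       [ 0.85 ,  0.932],
       [-0.568,  0.603]])])
```

{"name": "apply_moves", "arguments": {
  "targets": "1 0 -20 0 1;1 0 -45 -0.6 1;1 -4 -75 -0.6 1;1 -4 -95 -0.6 1;1 -4 -105 -0.6 1;1 -4 -105 -0.6 1;1 -4 -105 -0.6 1"
}}

```text
clock: 11.88
position: [584.0, -456.9, 33.4]
ee_rot: [-0.707, -0.002, 0.708, -0.001]
contact_force: [-0.5, 0.3, -1.9]
gripper_width: 22.6
```

Run:
```python
from h import *
delta([584,-421,33],-1.571)
t=grab("top","h_t"); crop(t,340,180,520,270,4,"h_t4")
t=grab("side","h_s"); crop(t,260,120,420,250,4,"h_s4")
```

```text
pos [ 583.98 -456.87   33.37] th -1.5668 F [-0.54  0.27 -1.93] T [-0.06  0.02  0.08] w 22.6 j [-0.45  0.74  0.12 -0.   -0.95  0.45]
tool delta [  0.41 -35.87  -0.17] spin 0.24
```

View pics/h_t4.png

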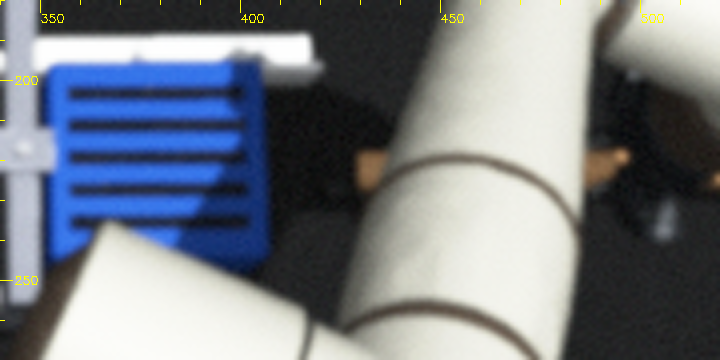

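View pics/h_s4.png

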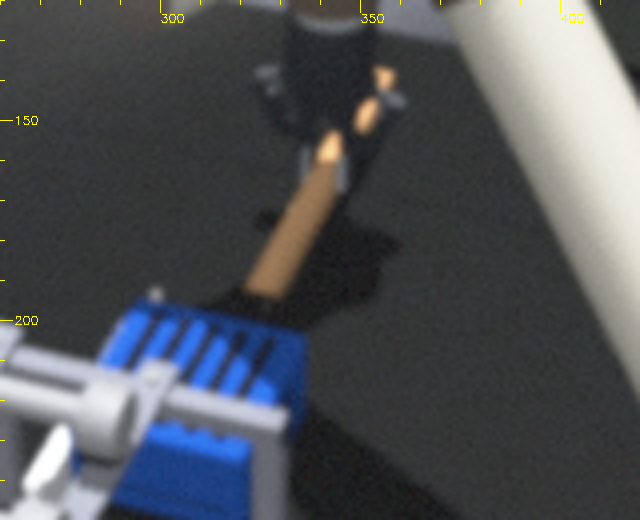

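Run:
```python
from h import *
np.set_printoptions(precision=1,suppress=True)
t=get_image("top");s=get_image("side")
print(p2w(t,[(428.5,218),(428.5,227),(496,219)],51));print(p2w(s,[(320,192.5),(328.5,194)],50))
```

```text
[[ 594.1 -279.9   51. ]
 [ 568.6 -278.7   51. ]
 [ 589.8 -468.1   51. ]]
[[ 592.7 -270.9   50. ]
 [ 564.9 -273.1   50. ]]
```

{"name": "apply_moves", "arguments": {
  "targets": "0 -10 0 0 1;0 -20 0 0 1;0 -27 0 0 1;0 -32 0 0 1;0 -36 0 0 1;0 -40 0 0 1;0 -45 -0.5 0 1;0 -50 -0.5 0 1;0 -55 -1 0 1;0 -60 -1 0 1"
}}

```text
clock: 12.92
position: [584.8, -398.3, 33.9]
ee_rot: [-0.707, -0.001, 0.707, -0.001]
contact_force: [-0.7, -3.2, -1.1]
gripper_width: 22.6
```

Run:
```python
from h import *
delta([584,-421,33],-1.571)
t=grab("top","i_t"); crop(t,325,180,505,270,4,"i_t4")
```

```text
pos [ 584.82 -398.35   33.86] th -1.5677 F [-0.67 -3.16 -1.1 ] T [-0.93  0.39  0.23] w 22.6 j [-0.37  0.69  0.02  0.   -0.89  0.37]
tool delta [ 0.87 22.65  0.89] spin 0.19
```

View pics/i_t4.png

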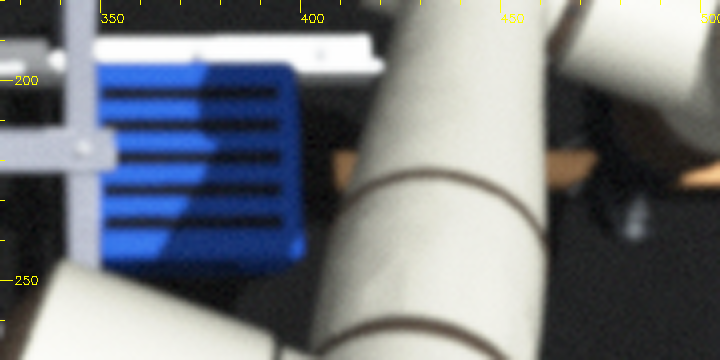

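{"name": "apply_moves", "arguments": {
  "targets": "0 -6 -0.5 0 1;0 -12 -0.5 0 1;0 -18 -1 0 1;0 -24 -1 0 1;0 -30 -1 0 1;0 -36 -1.5 0 1;0 -42 -1.5 0 1;0 -46 -1.5 0 1;0 -50 -2 0 1;0 -50 -2 0 1"
}}

```text
clock: 13.8
position: [587.4, -347.0, 33.8]
ee_rot: [0.707, 0.001, -0.707, 0.001]
contact_force: [-0.5, 0.4, -1.1]
gripper_width: 22.5
```

Run:
```python
from h import *
delta([584,-421,33],-1.571)
t=grab("top","j_t"); crop(t,300,180,440,270,5,"j_t4")
t=grab("side","j_s"); crop(t,230,150,390,280,4,"j_s4")
```

```text
pos [ 587.4  -346.97   33.78] th -1.5683 F [-0.52  0.36 -1.12] T [-0.02  0.02 -0.05] w 22.5 j [-0.3   0.66 -0.06 -0.   -0.86  0.3 ]
tool delta [ 0.72 74.02  3.58] spin 0.15
```

View pics/j_t4.png

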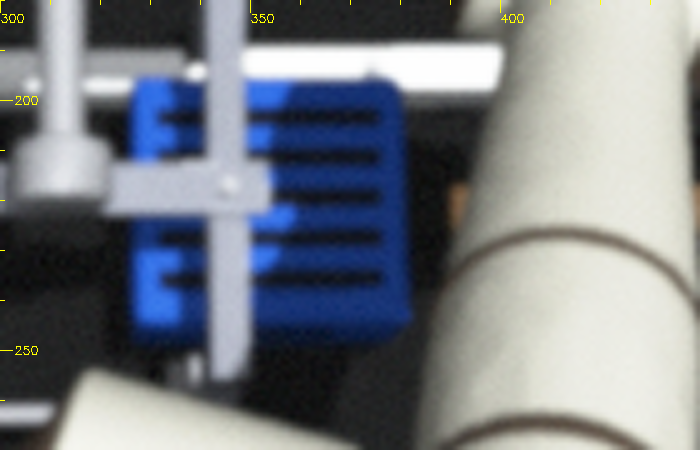

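View pics/j_s4.png

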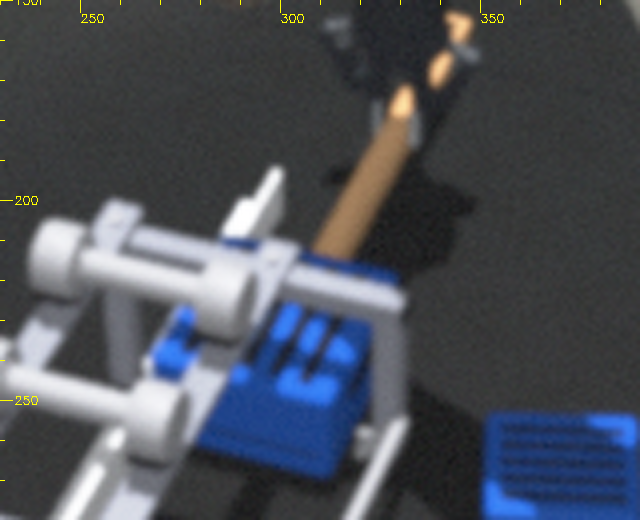

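{"name": "apply_moves", "arguments": {
  "targets": "0 -4 0 0 1;0 -11 -0.5 0 1;0 -18 -0.5 0 1;0 -26 -0.5 0 1;0 -34 -1 0 1;0 -42 -1 0 1;0 -50 -1 0 1;0 -58 -1.5 0 1;0 -66 -1.5 0 1;0 -74 -1.5 0 1"
}}

```text
clock: 14.73
position: [588.0, -273.4, 33.8]
ee_rot: [-0.707, -0.001, 0.707, -0.001]
contact_force: [-0.3, -1.8, -2.1]
gripper_width: 22.9
```

Run:
```python
from h import *
delta([584,-421,33],-1.571)
t=grab("top","k_t"); crop(t,240,160,440,280,4,"k_t4")
```

```text
pos [ 588.04 -273.36   33.82] th -1.5677 F [-0.27 -1.76 -2.08] T [-0.76  0.06  0.08] w 22.9 j [-0.19  0.61 -0.15  0.   -0.81  0.19]
tool delta [  0.82 147.63   4.5 ] spin 0.19
```

View pics/k_t4.png

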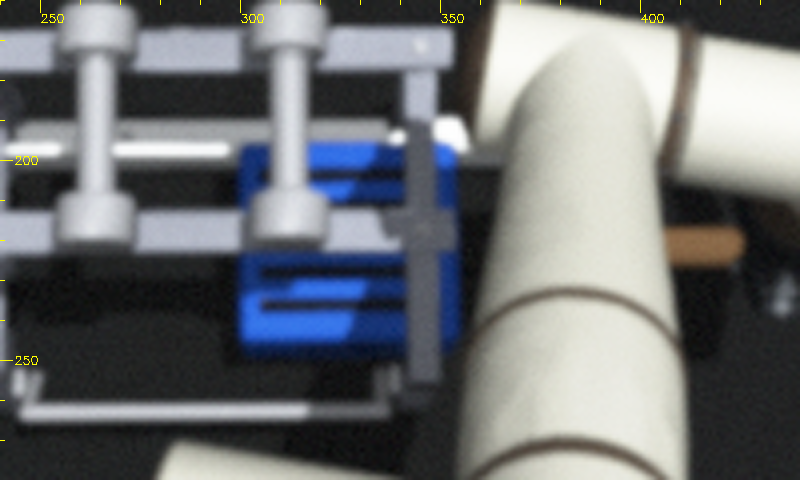

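{"name": "apply_moves", "arguments": {
  "targets": "0 -6 0 0 1;0 -13 -0.5 0 1;0 -20 -0.5 0 1;0 -27 -0.5 0 1;0 -35 -1 0 1;0 -43 -1 0 1;0 -51 -1 0 1;0 -59 -1 0 1;0 -67 -1.5 0 1;0 -75 -1.5 0 1"
}}

```text
clock: 15.62
position: [589.0, -198.4, 33.7]
ee_rot: [-0.707, -0.001, 0.708, -0.001]
contact_force: [-2.6, -4.1, -0.8]
gripper_width: 22.4
```

Run:
```python
from h import *
delta([584,-120,33],-1.571)
t=grab("top","l_t"); crop(t,210,160,410,280,4,"l_t4")
t=grab("side","l_s"); crop(t,190,150,390,300,4,"l_s4")
```

```text
pos [ 589.05 -198.41   33.69] th -1.5673 F [-2.6  -4.09 -0.8 ] T [-1.13  0.65  0.37] w 22.4 j [-0.06  0.58 -0.23  0.   -0.77  0.07]
tool delta [  0.69 -78.43   4.77] spin 0.21
```

View pics/l_t4.png

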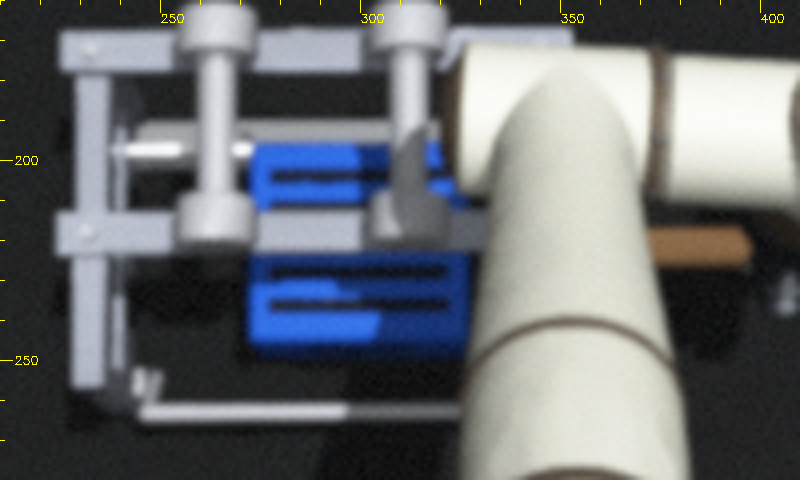

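View pics/l_s4.png

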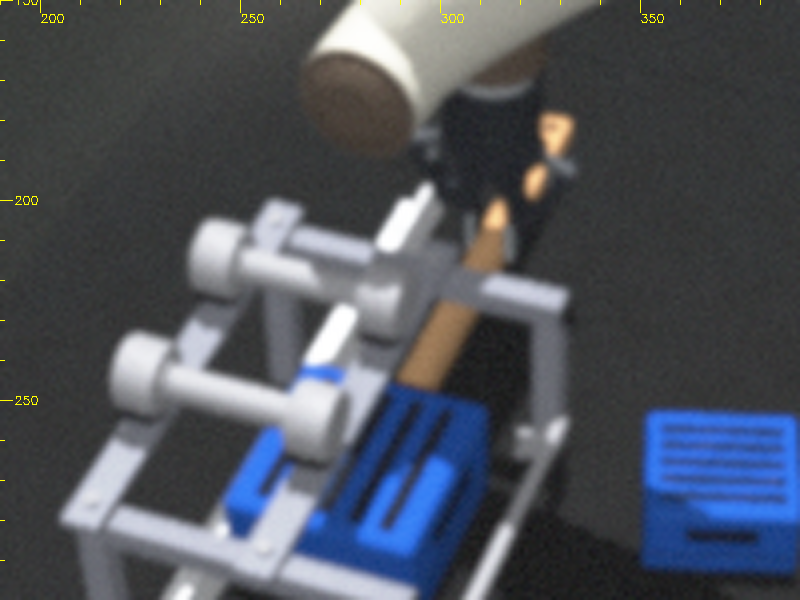

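Run:
```python
from h import *
np.set_printoptions(precision=0,suppress=True)
t=get_image("top");s=get_image("side")
def ray(d,uv):
    o=d["world_from_camera"][:3,3];p=p2w(d,uv,0)[0];v=p-o;return o,v/np.linalg.norm(v)
o1,v1=ray(t,(325,189));o2,v2=ray(s,(280,173))
A=np.c_[v1,-v2];l=np.linalg.lstsq(A,o2-o1,rcond=None)[0];print(o1+v1*l[0],o2+v2*l[1])
print(p2w(t,(320,189),330),p2w(s,(280,187),300))
```

```text
[603.  14. 334.] [601.  14. 334.]
[[604.  25. 330.]] [[596.  29. 300.]]
```

{"name": "apply_moves", "arguments": {
  "targets": "0 -6 0 0 1;0 -13 0 0 1;0 -20 0 0 1;0 -27 0 0 1;0 -34 0 0 1;0 -41 -0.5 0 1;0 -47 -0.5 0 1;0 -53 -0.5 0 1;0 -59 -0.5 0 1;0 -64 -0.5 0 1"
}}

```text
clock: 16.65
position: [589.7, -134.5, 33.8]
ee_rot: [-0.707, -0.001, 0.707, -0.001]
contact_force: [-0.1, -2.5, -2.0]
gripper_width: 22.5
```

Run:
```python
from h import *
delta([584,-120,33],-1.571)
t=grab("top","m_t"); crop(t,210,160,410,280,4,"m_t4")
```

```text
pos [ 589.74 -134.5    33.83] th -1.5677 F [-0.06 -2.47 -1.97] T [-0.69  0.05  0.04] w 22.5 j [ 0.04  0.55 -0.27 -0.   -0.75 -0.04]
tool delta [  0.83 -14.51   5.69] spin 0.19
```

View pics/m_t4.png

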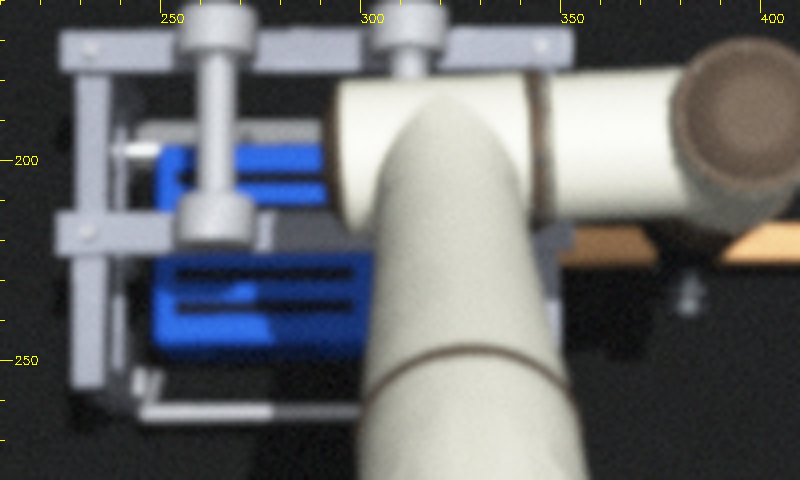

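{"name": "apply_moves", "arguments": {
  "targets": "0 -3 0 0 1;0 -6 0 0 1;0 -9 -0.5 0 1;0 -11 -0.5 0 1;0 -13 -0.5 0 1;0 -13 -0.5 0 1"
}}

```text
clock: 17.2
position: [590.2, -121.8, 33.8]
ee_rot: [0.707, 0.001, -0.707, 0.001]
contact_force: [-0.4, 0.0, -2.1]
gripper_width: 22.5
```

{"name": "apply_moves", "arguments": {
  "targets": "0 -1.5 0 0 1;0 -3 0 0 1;0 -3 0 0 1"
}}

```text
clock: 17.45
position: [590.3, -119.0, 33.8]
ee_rot: [0.707, 0.001, -0.707, 0.001]
contact_force: [-0.3, -1.6, -1.8]
gripper_width: 22.8
```

{"name": "apply_moves", "arguments": {
  "targets": "0 -1.5 0 0 1;0 -3 0 0 1;0 -4 0 0 1;0 -4 0 0 1"
}}

```text
clock: 17.78
position: [590.2, -114.9, 33.8]
ee_rot: [0.707, 0.001, -0.707, 0.001]
contact_force: [0.5, -1.1, -1.4]
gripper_width: 22.4
```

Run:
```python
from h import *
delta([584,-120,33],-1.571)
t=grab("top","n_t"); crop(t,210,160,310,280,6,"n_t4")
```

```text
pos [ 590.24 -114.94   33.8 ] th -1.5678 F [ 0.46 -1.13 -1.36] T [-0.42 -0.01 -0.01] w 22.4 j [ 0.08  0.55 -0.28 -0.   -0.74 -0.07]
tool delta [0.8  5.04 6.25] spin 0.18
```

View pics/n_t4.png

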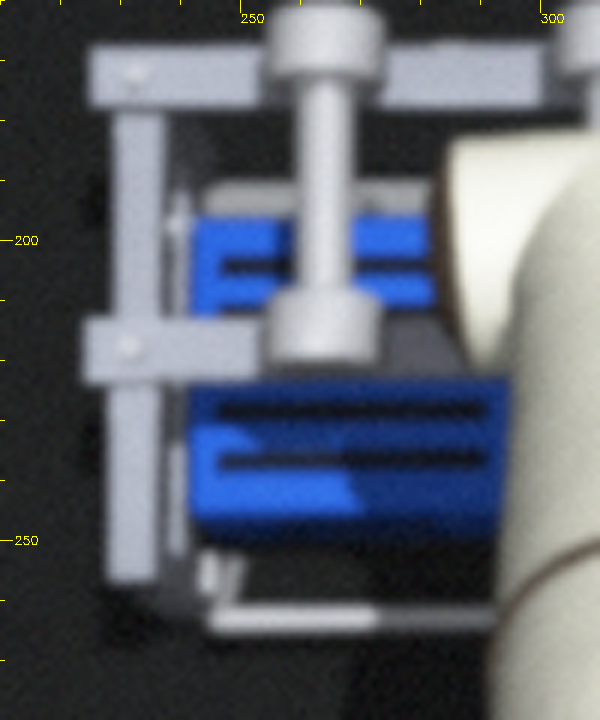

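{"name": "apply_moves", "arguments": {
  "targets": "0 -1 0 0 1;0 -2 0 0 1;0 -3 0 0 1;0 -3 0 0 1"
}}

```text
clock: 18.17
position: [589.7, -114.5, 34.0]
ee_rot: [-0.707, -0.0, 0.708, -0.002]
contact_force: [-0.4, -11.0, -1.7]
gripper_width: 22.7
```

{"name": "apply_moves", "arguments": {
  "targets": "0 -1 0 0 1;0 -2 0 0 1;0 -3 0 0 1;0 -3 0 0 1"
}}

```text
clock: 18.5
position: [589.6, -114.4, 34.4]
ee_rot: [-0.706, 0.001, 0.708, -0.003]
contact_force: [0.4, -22.0, -2.4]
gripper_width: 22.5
```

{"name": "apply_moves", "arguments": {
  "targets": "0 3 0 0 1;0 6 0 0 1;0 10 0 0 1;0 25 0 0 1;0 50 1 0 1;0 85 2 0 1;0 120 3 0 1;0 155 3 0 1;0 185 3 0 1;0 185 3 0 1"
}}

```text
clock: 19.33
position: [588.0, -298.7, 33.6]
ee_rot: [0.708, -0.001, -0.707, -0.0]
contact_force: [1.4, 0.3, -2.4]
gripper_width: 22.6
```

Run:
```python
from h import *
delta([584,-120,33],-1.571)
t=grab("top","o_t"); crop(t,210,160,370,280,5,"o_t4")
t=grab("side","o_s"); crop(t,190,190,350,340,4,"o_s4")
```

```text
pos [ 587.98 -298.68   33.64] th -1.5723 F [ 1.43  0.32 -2.38] T [ 0.   -0.1  -0.02] w 22.6 j [-0.22  0.62 -0.12  0.   -0.82  0.22]
tool delta [   0.46 -178.67    4.24] spin -0.07
```

View pics/o_t4.png

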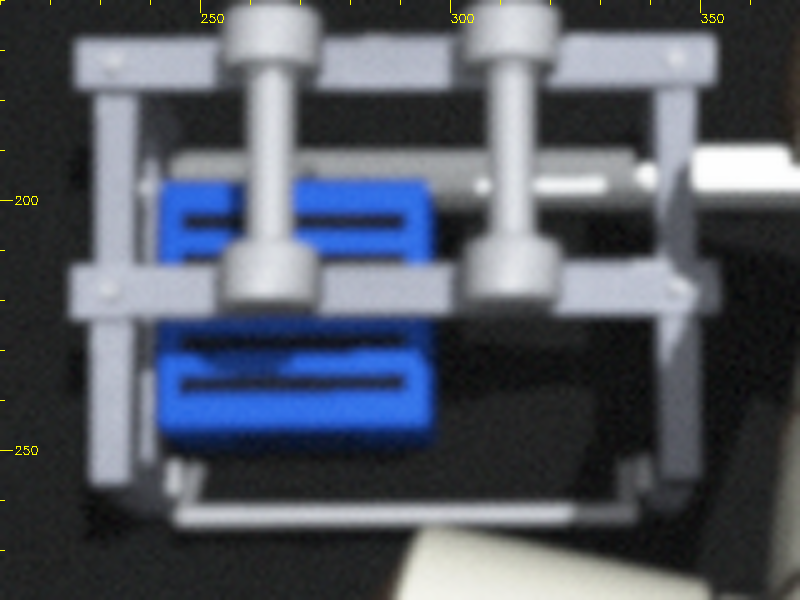

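View pics/o_s4.png

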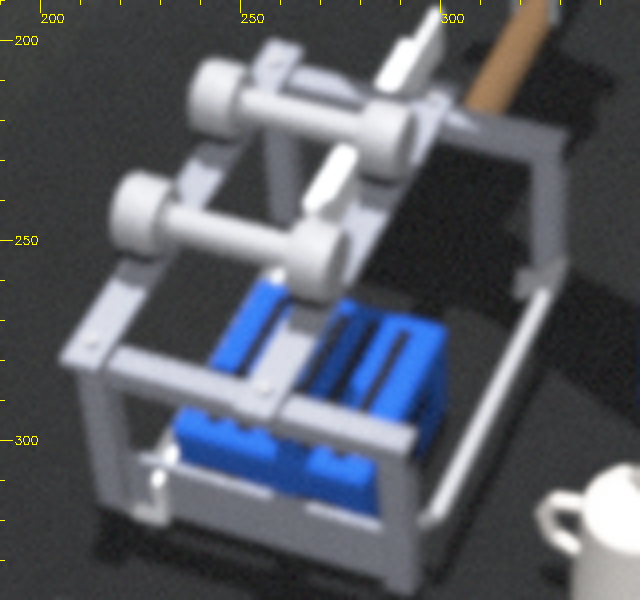

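{"name": "apply_moves", "arguments": {
  "targets": "-15 0 0 0 1;-45 0 0 0 1;-80 0 0 0 1;-115 0 0 0 1;-150 0 0 0 1;-185 0 10 0 1;-215 0 30 0 1;-240 0 60 0 1;-247 0 90 0 1;-247 0 120 0 1"
}}

```text
clock: 20.27
position: [468.1, -293.1, 283.9]
ee_rot: [0.709, 0.002, -0.705, 0.003]
contact_force: [-0.7, 0.8, -2.6]
gripper_width: 22.6
```

```bash
python3 -c "
from h import *
delta([442.7,416.3,281],-3.06)"
```

```text
pos [ 468.12 -293.13  283.87] th -1.5647 F [-0.72  0.79 -2.62] T [-0.11 -0.01  0.  ] w 22.6 j [-0.27  0.22 -0.09  0.   -1.25  0.27]
tool delta [   1.56 -709.57   21.11] spin 85.67
```

{"name": "apply_moves", "arguments": {
  "targets": "0 -25 1 0 1;0 -60 3 0 1;0 -98 5 0 1;0 -136 7 0 1;0 -174 9 0 1;0 -212 11 0 1;0 -250 13 0 1;0 -288 15 0 1;0 -326 17 0 1;0 -360 18 0 1"
}}

```text
clock: 21.1
position: [447.0, 68.6, 280.9]
ee_rot: [0.707, 0.003, -0.707, 0.002]
contact_force: [0.5, 0.2, -2.1]
gripper_width: 22.4
```

```bash
python3 -c "
from h import *
delta([442.7,416.3,281],-3.06)"
```

```text
pos [446.98  68.63 280.94] th -1.5646 F [ 0.48  0.18 -2.13] T [-0.07 -0.07 -0.01] w 22.4 j [ 0.51  0.05 -0.31 -0.   -1.22 -0.51]
tool delta [   0.35 -347.69    2.12] spin 85.68
```

{"name": "apply_moves", "arguments": {
  "targets": "0 -30 0 5 1;0 -65 0 12 1;0 -100 0 19 1;0 -135 1 26 1;0 -170 1 33 1;0 -205 1 40 1;0 -240 2 47 1;0 -275 2 54 1;0 -310 2 61 1;0 -335 2 68 1"
}}

```text
clock: 21.93
position: [443.4, 404.1, 280.2]
ee_rot: [-0.586, 0.395, 0.587, 0.395]
contact_force: [0.8, 0.9, -1.0]
gripper_width: 22.7
```

{"name": "apply_moves", "arguments": {
  "targets": "0 0 0 6 1;0 0 0 12 1;0 0 0 17 1;0 0 0 17 1;0 0 0 17 1;0 0 0 17 1"
}}

```text
clock: 22.43
position: [444.8, 400.8, 280.8]
ee_rot: [-0.523, 0.476, 0.523, 0.476]
contact_force: [1.3, -0.6, -2.5]
gripper_width: 22.1
```

```bash
python3 -c "
from h import *
delta([442.7,416.3,281],-3.06)
grab('wrist','p_w')"
```

```text
pos [444.82 400.75 280.81] th -3.0483 F [ 1.35 -0.57 -2.54] T [-0.01  0.   -0.02] w 22.1 j [ 1.    0.31  0.02 -0.   -1.28 -2.48]
tool delta [-0.18  0.66 15.67] spin 0.67
```

View pics/p_w.png

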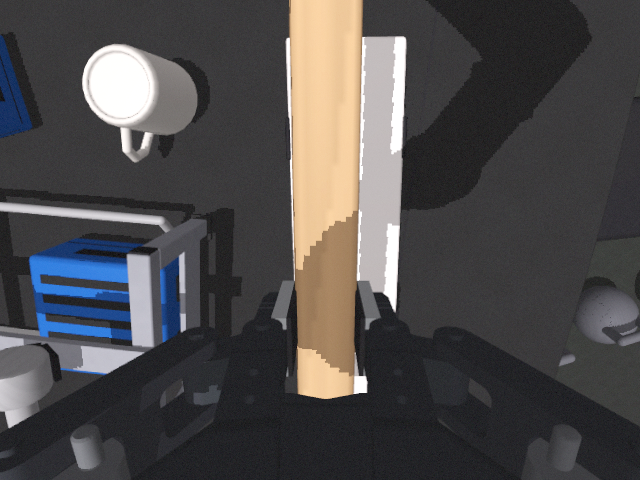

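{"name": "apply_moves", "arguments": {
  "targets": "0 0.5 8 0.6 1;0 0.5 16 0.6 1;30 0.5 16 0.6 1;65 0.5 16 0.6 1;100 0.5 16 0.6 1;135 0.5 16 0.6 1;165 0.5 16 0.6 1;185 0.5 16 0.6 1;196 0.5 16 0.6 1;200 0.5 16 0.6 1"
}}

```text
clock: 23.32
position: [443.3, 416.0, 78.6]
ee_rot: [0.52, -0.481, -0.519, -0.478]
contact_force: [0.5, -0.7, -1.1]
gripper_width: 22.6
```

{"name": "apply_moves", "arguments": {
  "targets": "0 0 0 0 1;1.5 0 0 0 1;3 0 0 0 1;4 0 0 0 1;4 0 0 0 1"
}}

```text
clock: 23.73
position: [444.0, 416.6, 77.7]
ee_rot: [-0.519, 0.479, 0.52, 0.48]
contact_force: [-0.2, 0.0, -1.9]
gripper_width: 22.6
```

{"name": "apply_moves", "arguments": {
  "targets": "1 0 0 0 1;2 0 0 0 1;2.5 0 0 0 1;2.5 0 0 0 1"
}}

```text
clock: 24.07
position: [444.0, 416.5, 75.4]
ee_rot: [0.52, -0.479, -0.52, -0.48]
contact_force: [-2.2, -0.9, 4.1]
gripper_width: 22.7
```

Contact with the lid (force rising); release.

{"name": "apply_moves", "arguments": {
  "targets": "0 0 0 0 0.3;0 0 0 0 0.3;0 0 0 0 0;0 0 0 0 -1;0 0 0 0 -1;0 0 0 0 -1;0 0 0 0 -1;0 0 0 0 -1;0 0 0 0 -1;0 0 0 0 -1"
}}

```text
clock: 24.9
position: [443.8, 416.3, 74.3]
ee_rot: [0.52, -0.48, -0.52, -0.48]
contact_force: [-0.6, 0.3, 0.3]
gripper_width: 85.2
```

{"name": "apply_moves", "arguments": {
  "targets": "-10 0 0 0 -1;-30 0 0 0 -1;-60 0 0 0 -1;-95 0 0 0 -1;-130 0 0 0 -1;-165 0 0 0 -1;-190 0 0 0 -1;-190 0 0 0 -1"
}}

```text
clock: 25.57
position: [445.9, 418.2, 272.7]
ee_rot: [-0.52, 0.474, 0.52, 0.485]
contact_force: [0.9, 0.8, 1.2]
gripper_width: 85.3
```

Run:
```python
from h import *
delta([450,100,281],-3.14)
grab('wrist','q_w');t=grab('top','q_t');crop(t,140,185,240,345,3,"q_t3")
s=grab('side','q_s');crop(s,195,180,395,330,4,"q_s4")
```

```text
pos [445.95 418.21 272.74] th -3.0611 F [0.89 0.76 1.19] T [-0.02 -0.02  0.02] w 85.3 j [ 1.02  0.33  0.03  0.   -1.26 -2.51]
tool delta [ -11.59   21.45 -317.41] spin 4.52
```

View pics/q_w.png

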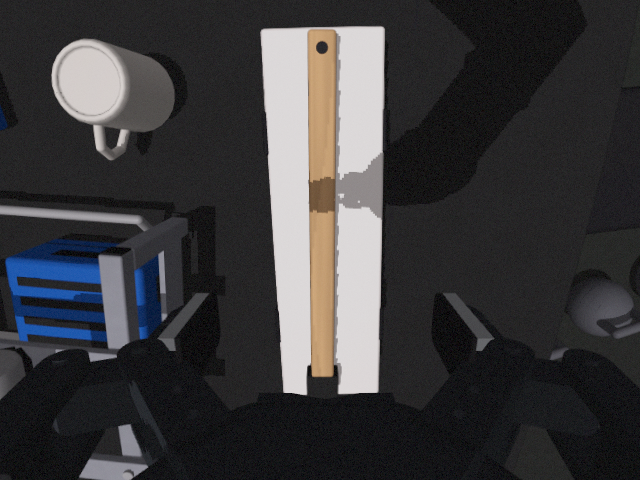

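View pics/q_t3.png

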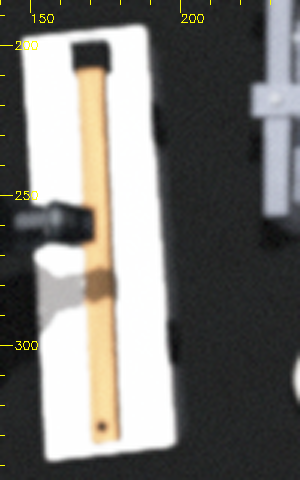

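View pics/q_s4.png

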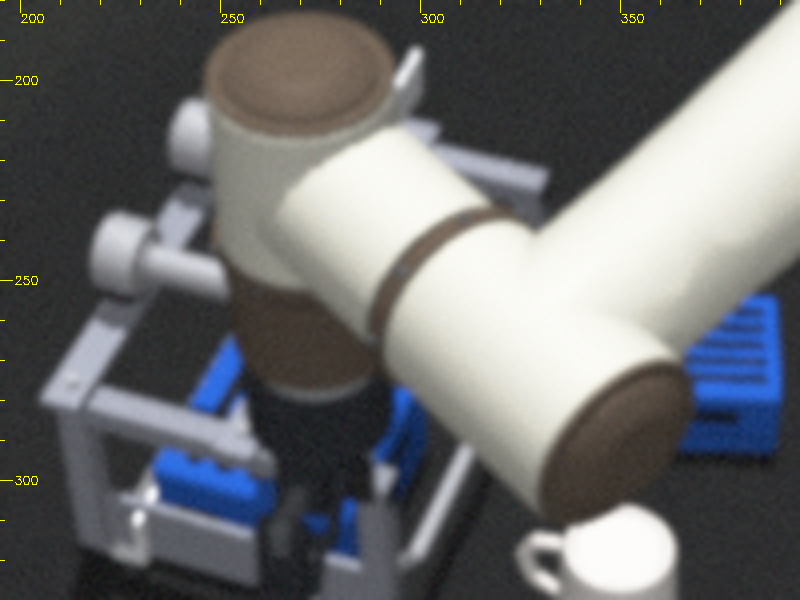

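Run:
```python
from h import *
np.set_printoptions(precision=1,suppress=True)
t=grab('top','r_t');crop(t,215,150,375,280,5,"r_t5")
for z in(50,54): print(p2w(t,[(250,262.7),(330,262.7)],z))
for a in(.5,.6,.7,.8):print(a,656.5-155-50*np.sin(a),14+50*np.cos(a))
w=get_image('wrist');
for z in(50,54): print(p2w(w,[(30,209.5),(100,214)],z))
```

```text
[[473.  216.4  50. ]
 [471.1  -3.1  50. ]]
[[472.6 215.8  54. ]
 [470.6  -2.9  54. ]]
0.5 477.52872306978986 57.879128094518634
0.6 473.2678763302482 55.26678074548391
0.7 469.28911563811545 52.242109364224426
0.8 465.63219545502386 48.83533546735827
[[464.9 104.8  50. ]
 [464.1 182.4  50. ]]
[[464.  108.2  54. ]
 [463.1 184.9  54. ]]
```

View pics/r_t5.png

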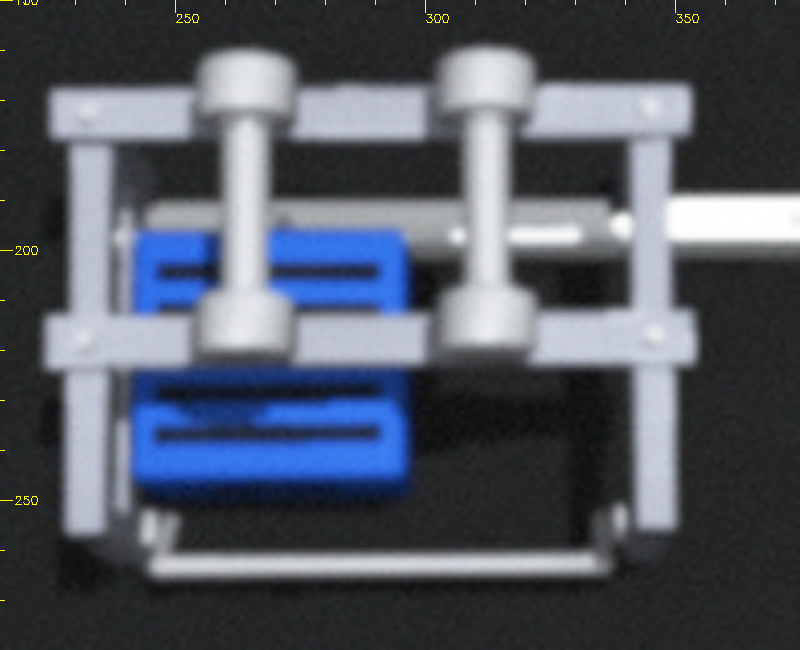

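{"name": "apply_moves", "arguments": {
  "targets": "0 3 -30 2 1;0 7 -68 4 1;0 11 -106 4.6 1;0 14 -144 4.6 1;0 18 -182 4.6 1;0 22 -220 4.6 1;5 26 -258 4.6 1;10 29 -296 4.6 1;20 32 -330 4.6 1;25 35 -356 4.6 1"
}}

```text
clock: 26.65
position: [435.6, 55.9, 237.4]
ee_rot: [-0.499, 0.502, 0.5, 0.499]
contact_force: [1.5, 0.5, -1.1]
gripper_width: 0.1
```

Run:
```python
from h import *
delta([440,60,30],-3.1416)
w=grab('wrist','s_w')
```

```text
pos [435.58  55.92 237.43] th 3.1398 F [ 1.52  0.51 -1.08] T [-0.02 -0.03 -0.02] w 0.1 j [ 0.5   0.06 -0.41 -0.   -1.11 -2.07]
tool delta [207.41  -5.15   4.4 ] spin -0.1
```

View pics/s_w.png

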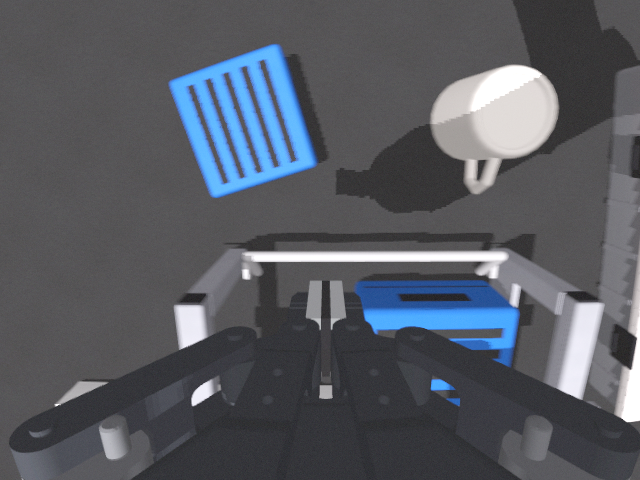

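Run:
```python
from h import *
np.set_printoptions(precision=1,suppress=True)
w=get_image('wrist');print(p2w(w,[(250,257),(325,257.3),(500,257.3)],52)); print(p2w(w,[(317,160)],55))
```

```text
[[472.3 -20.8  52. ]
 [472.8  51.   52. ]
 [473.6 220.3  52. ]]
[[381.8  44.4  55. ]]
```

{"name": "apply_moves", "arguments": {
  "targets": "35 -4 4 0 1;72 -4 4 0 1;110 -4 4 0 1;145 -4 4 0 1;175 -4 4 0 1;195 -4 4 0 1;205 -4 4 0 1;207 -4 4 0 1;207 -4 4 0 1"
}}

```text
clock: 27.5
position: [440.8, 62.7, 31.3]
ee_rot: [-0.5, 0.501, 0.5, 0.499]
contact_force: [1.3, -0.2, 0.1]
gripper_width: -0.2
```

Run:
```python
from h import *
delta([456,60,30],-3.1416)
w=grab('wrist','t_w')
```

```text
pos [440.78  62.74  31.28] th -3.1414 F [ 1.33 -0.19  0.11] T [-0.01 -0.01 -0.07] w -0.2 j [ 0.51  0.36 -0.67  0.   -0.55 -2.08]
tool delta [  1.25 -15.23  -2.74] spin 0.01
```

View pics/t_w.png

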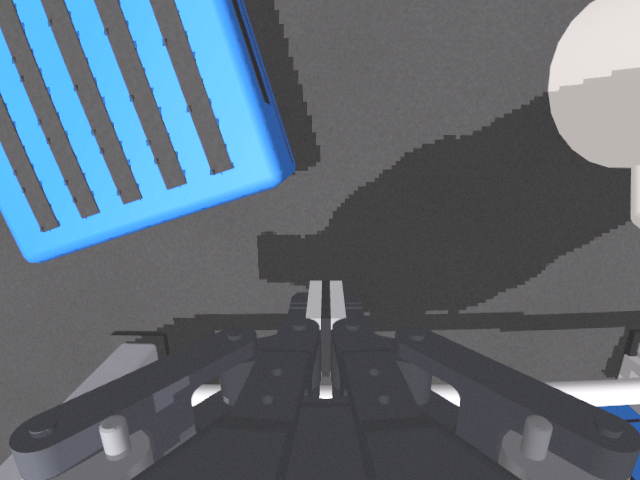

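{"name": "apply_moves", "arguments": {
  "targets": "0 -5 0 0 1;0 -10 0 0 1;0 -14 0 0 1;-1 -17 0 0 1;-3 -20 0 0 1;-5 -23 0 0 1;-6.5 -26 0 0 1;-7.5 -29 0 0 1;-8.5 -32 0 0 1"
}}

```text
clock: 28.3
position: [472.4, 62.1, 41.1]
ee_rot: [-0.499, 0.501, 0.5, 0.5]
contact_force: [-4.0, -0.7, 3.3]
gripper_width: 0.2
```

Run:
```python
from h import *
delta([485,60,40],-3.1416)
w=grab('wrist','u_w')
t=grab('side','u_s');crop(t,230,180,390,330,4,"u_s4")
```

```text
pos [472.43  62.12  41.14] th 3.1405 F [-3.96 -0.7   3.33] T [-0.03  1.08  0.03] w 0.2 j [ 0.47  0.38 -0.58 -0.   -0.61 -2.04]
tool delta [  1.11 -12.57  -2.11] spin -0.06
```

View pics/u_w.png

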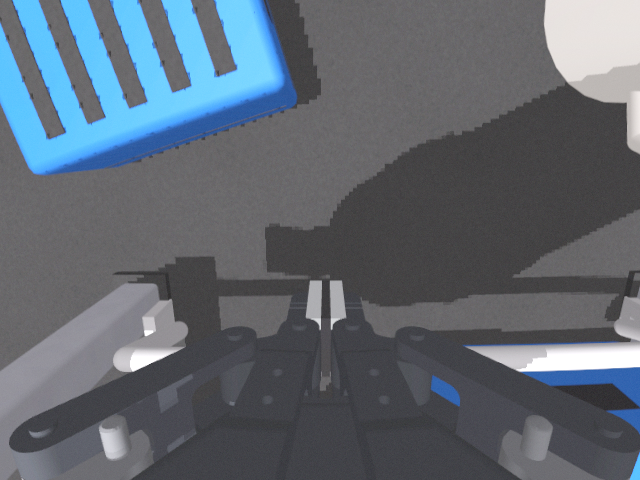

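View pics/u_s4.png

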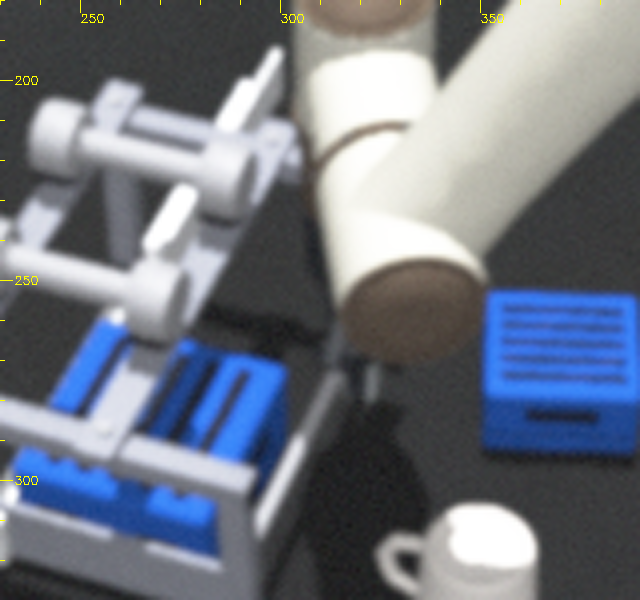

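{"name": "apply_moves", "arguments": {
  "targets": "-2 -2 0 0 1;-3 -4 0 0 1;-4 -6 0 0 1;-4.5 -8 0 0 1;-5 -10 0 0 1;-5 -12 0 0 1;-5 -12 0 0 1"
}}

```text
clock: 28.98
position: [486.0, 62.6, 46.0]
ee_rot: [-0.5, 0.5, 0.5, 0.5]
contact_force: [-0.1, 0.4, 0.1]
gripper_width: -0.5
```

{"name": "apply_moves", "arguments": {
  "targets": "0 -1 0 0 1;0 -2 0 0 1;0 -2 0 0 1"
}}

```text
clock: 29.23
position: [486.2, 62.5, 45.9]
ee_rot: [-0.499, 0.501, 0.5, 0.5]
contact_force: [-5.2, 1.2, 3.3]
gripper_width: -0.1
```

{"name": "apply_moves", "arguments": {
  "targets": "0 -1 0 0 1;0 -2 0 0 1;0 -2 0 0 1"
}}

```text
clock: 29.48
position: [486.3, 62.3, 45.7]
ee_rot: [-0.498, 0.502, 0.501, 0.499]
contact_force: [-8.7, 3.6, 7.7]
gripper_width: -0.1
```

Run:
```python
from h import *
delta([485,60,40],-3.1416)
t=grab('side','v_s');crop(t,230,180,390,330,4,"v_s4")
```

```text
pos [486.33  62.33  45.69] th 3.1403 F [-8.7   3.55  7.67] T [0.91 2.83 0.06] w -0.1 j [ 0.46  0.39 -0.54 -0.   -0.64 -2.03]
tool delta [ 5.7   1.29 -2.32] spin -0.07
```

View pics/v_s4.png

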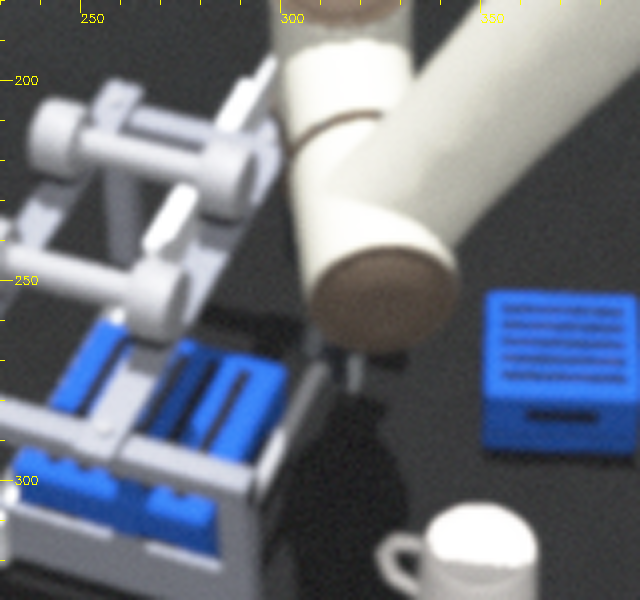

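{"name": "apply_moves", "arguments": {
  "targets": "0 4 0 0 1;0 10 0 0 1;0 25 0 0 1;0 38 0 0 1;-20 40 0 0 1;-55 40 0 0 1;-90 40 0 0 1;-130 40 0 0 1;-165 40 0 0 1;-200 40 0 0 1"
}}

```text
clock: 30.37
position: [449.7, 62.7, 248.6]
ee_rot: [-0.501, 0.499, 0.499, 0.501]
contact_force: [0.8, 0.3, -0.8]
gripper_width: 0.5
```

Run:
```python
from h import *
delta([485,60,40],-3.1416)
t=grab('side','w_s');crop(t,190,180,350,330,4,"w_s4")
t=grab('top','w_t');crop(t,215,150,375,280,5,"w_t5")
t=grab('wrist','w_w')
```

```text
pos [449.7   62.74 248.57] th 3.1413 F [ 0.76  0.29 -0.76] T [ 0.01 -0.13  0.  ] w 0.5 j [ 0.5   0.07 -0.36  0.   -1.13 -2.07]
tool delta [208.7  -34.51  -3.04] spin -0.02
```

View pics/w_s4.png

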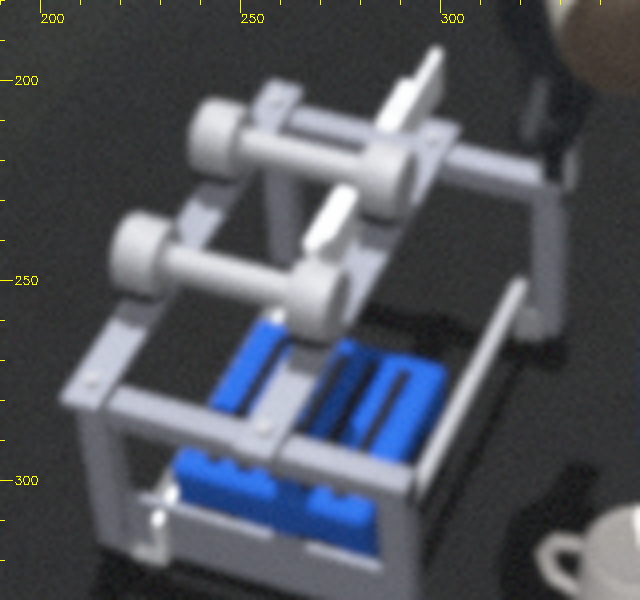

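View pics/w_t5.png

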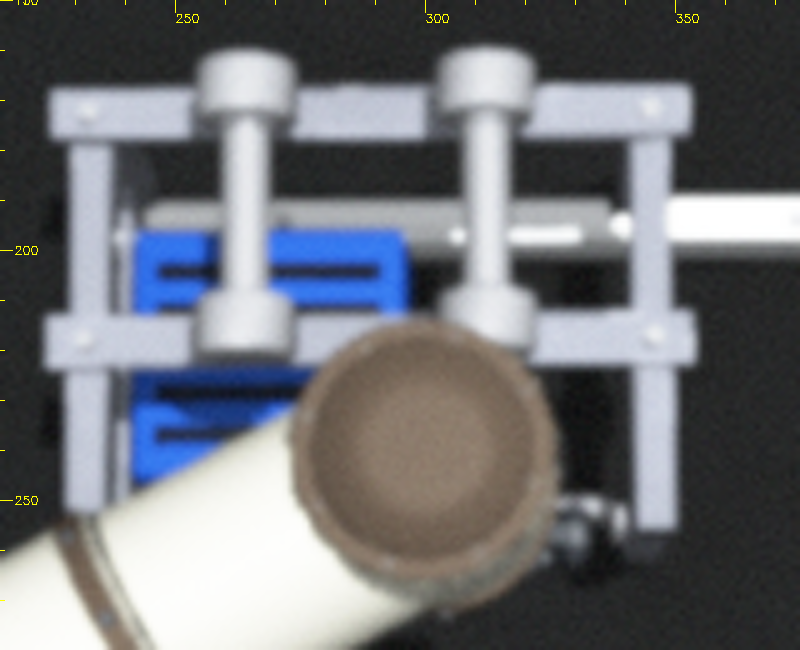

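View pics/w_w.png

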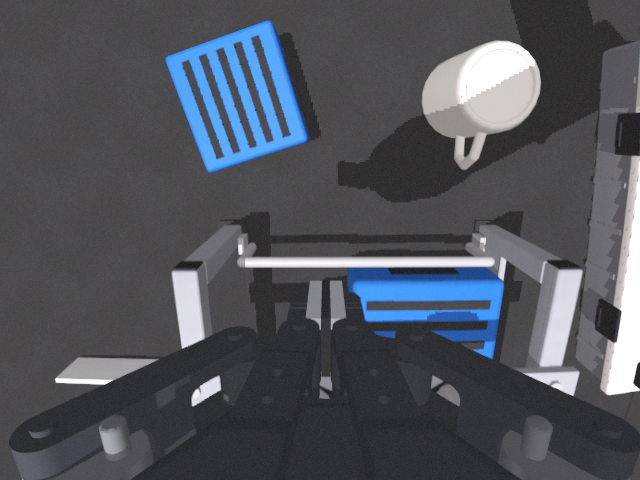

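Run:
```python
from h import *
np.set_printoptions(precision=1,suppress=True)
w=get_image('wrist');print(p2w(w,[(260,262),(400,262.3)],64))
# post -x faces check: tops front edge
print(p2w(w,[(193,267)],150))
s=get_image('side');print(p2w(s,[(319,250)],64))
```

```text
[[498.1   0.1  64. ]
 [498.6 135.2  64. ]]
[[472.3 -32.1 150. ]]
[[503.4 -12.9  64. ]]
```

{"name": "apply_moves", "arguments": {
  "targets": "0 0 -30 0 1;0 0 -65 0 1;0 0 -100 0 1;0 0 -135 0 1;0 0 -170 0 1;0 0 -205 0 1;0 0 -230 0 1;0 0 -250 0 1;0 0 -250 0 1;0 0 -250 0 1"
}}

```text
clock: 31.45
position: [448.4, -188.1, 244.0]
ee_rot: [-0.498, 0.501, 0.5, 0.5]
contact_force: [0.2, -0.5, -0.0]
gripper_width: 0.3
```

Run:
```python
from h import *
from fit import fit
np.set_printoptions(precision=3,suppress=True)
delta([485,60,40],-3.1416)
t=grab('top','x_t');crop(t,140,150,380,340,3,"x_t3");crop(t,215,180,315,280,6,"x_t6")
for z,c in((64,252.5),): print(p2w(t,[(270,c),(320,c)],z))
```

```text
pos [ 448.36 -188.05  243.98] th 3.1386 F [ 0.19 -0.52 -0.03] T [-0.01 -0.04 -0.03] w 0.3 j [-0.06  0.14 -0.3  -0.   -1.14 -1.51]
tool delta [203.97 -36.57 248.07] spin -0.17
[[498.88 160.49  64.  ]
 [497.73  24.3   64.  ]]
```

View pics/x_t3.png

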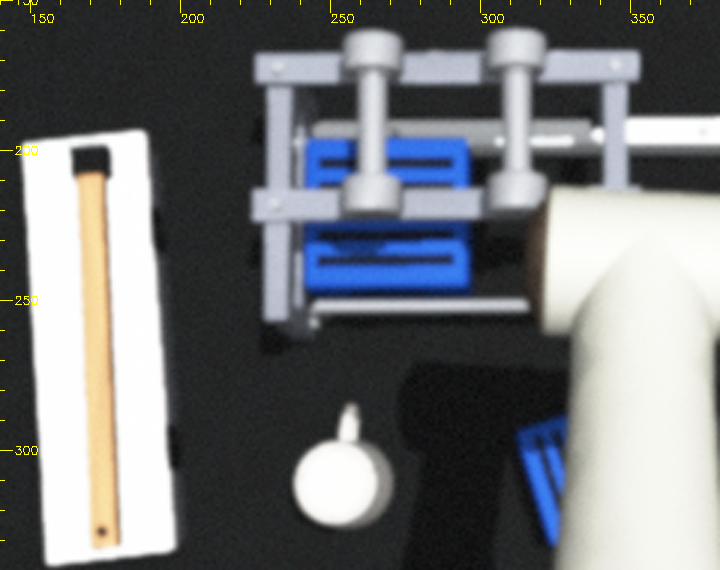

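View pics/x_t6.png

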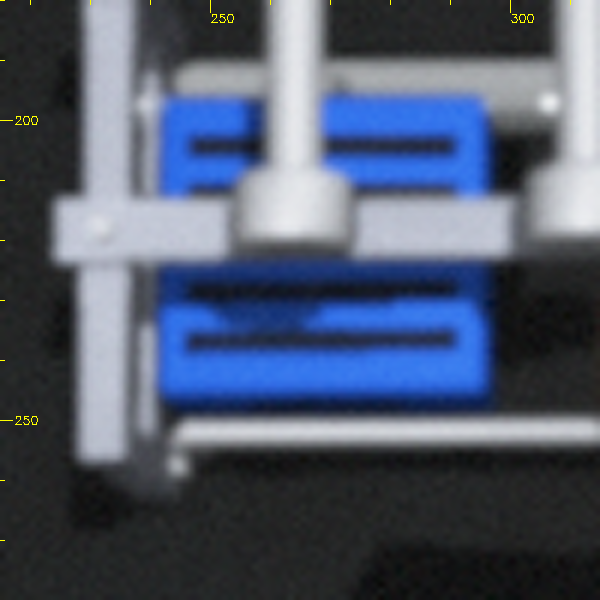

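Run:
```python
from h import *
print(status.read_state()["joint_vel"]); print(job.job_done())
```

```text
[ 0.02594205 -0.01460732  0.0026604   0.00178303 -0.00384325  0.00102732]
the job is handed in; nothing more can be done
None
```

I carried out the whole task and handed it in at about 31.5 s; the hand-in reports no verdict. My last checks agree with it being done.

- **Stick and press:** I took the push stick from the lid and pressed the block against the fence with the side of its shoe. The push force rose from about 2.5 N to 5 N, and the top view showed the block parallel to the fence.
- **Feed:** I fed the block along the fence with a slight bias towards it until it hit the end stop, where the push force rose to 22 N without further movement. It still looked square against the fence and stop in the pictures after the stick was withdrawn and after the rail was closed.
- **Stick back:** I laid the stick back on the lid at about its original place, lying flat.
- **Rail:** I swung the front rail up with the closed fingers. The hand stopped at x = 486 mm while the force rose to 8.7 N, well above the 2 to 4 N the hinge needs.
- **Other objects:** The dumbbells and mug looked unmoved in the last pictures. I took no close look at the bottle at the end, but the arm never went near enough to touch it. The hand was clear of everything.

Two checks disagreed by more than the stated 2 mm calibration:

- **Side camera:** It placed things 6 to 11 mm further in y than the top camera. I used the top camera, and the wrist camera agreed with it to a few mm.
- **Rail bar:** The top and wrist cameras put the closed bar about 3 mm short of where it should stand, at worst 0.06 rad from upright. The side camera and the hand's stopping position both put it fully up.

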